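Lay out a power-supply prototype around its circuit board

ROBOT

A 7-joint arm with a two-finger parallel gripper is mounted at the origin on the work surface. World frame = base frame: x ahead of the robot, y to its left, z up, the work surface at z = 0. Lengths are in m, angles in rad, forces in N, time in s.
With the tool pointing down it reaches from about 0.425 to 0.925 m from the base axis. Payload 6.8 kg.
Tool frame: the origin (TCP) lies midway between the tips of the shut fingers; the grasp point (between the pads) lies 19 mm behind it (r.grip_point_offset is the distance from the TCP to the grasp point, in m); z points along the fingers, y is the direction in which the jaws open and shut (so a half turn about z gives the same grasp; the last joint's range is limited). The gripper opens to 85 mm and grips with 20 to 120 N. Pads are 22 mm wide; open, the fingers measure 114 mm over their backs; the gripper's body (76 mm by 85 mm) begins 54 mm behind the grasp point. The pads swing forward as they close: fully open they stand 13 mm farther back than shut.
Start: joints at [1.125, 0.477, 0.022, 1.555, -0.011, 1.109, -0.083], TCP at [0.224, -0.637, 0.211] pointing down, gripper open.
Joint ranges: [-2.96, 2.96], [-0.34, 2.1], [-1.41, 1.46], [0.24, 2.44], [-1.37, 4.51], [0.17, 1.92], [-2.96, 2.96]. Speed limits (rad/s): [2.39, 2.39, 3.14, 3.14, 3.14, 3.14, 3.14].

INTERFACE

Orientations are given as a rotation vector (axis times angle).
In Python, from bench import r, grab_frame, camera_params gives the robot as it stands.
- The arm moves only by the tool carry_out, never from a script. Its argument "motion" is text: rows parted by semicolons, each of 5 numbers parted by spaces: the closure, from 0 (fully open) to 1 (shut), then the shift along the tool's x, y, z in mm, then the turn about the tool's z in rad. In form: fingers dx dy dz twist; .... A call has exactly 8 rows; each row shifts and turns the commanded pose from where the row before left it, along the tool's axes as they then stand; what a row does not reach is not made up. A row lasts 1/8 s, in which the tool goes at most 62.5 mm and 10.7 degrees, less where a joint would pass 70% of its speed; a pose out of reach is approached as far as the arm can. A call with a gripper value outside its range is refused whole. The fingers move at their own pace and stop on an object; "newtons" is the grip in N (left out, the last holds). Time passes only in rows, so rows that do not move let the fingers close, or fill a call up. It gives the time, the measured TCP pose, the force and the opening at its end, in the units of the state.
- r.get_obs(): the state, without advancing time (a new reading comes with each control period).
- grab_frame(name): name is "scene" or "top" or "wrist"; returns the picture (400x640x3 uint8, red, green, blue); there is no depth.
- camera_params(name): a dict with "fx", "fy", "cx", "cy" (pixels), "k1" (the pictures are not rectified: a ray, as slopes to the right and down, at radius r is drawn at 1 + k1 r^2 times it, then the intrinsics apply), "eye" and "attitude" of the camera in the world. Camera axes: x right, y down, z forward; pixel columns grow to the right and rows downward; lengths in m; the calibration is good to about 2 mm. A picture is of the moment at which its call begins: read the wrist's pose just before it. camera_params takes no time and is no camera call; for the wrist camera it gives the pose at the moment of the call.
- r.hand_in(): hands the job in, once; it reports no verdict.
The state is a dict: "clock": time; "joints": joint angles; "qvel": joint speeds; "tau": joint torques, N m; "tcp_pos": TCP position; "orientation": TCP orientation; "contact_force": force on the tool from outside, world axes, zero at the start; "moment": the same for the moment, N m; "grip_width": finger opening in m.
Only numpy, scipy, OpenCV 4.12 (cv2) and the standard library are available. Lean on these libraries where they do the work, as an engineer would, in place of code of your own. Each camera call takes 0.05 s, during which the arm holds its last target.

TASK

Lay out the power-supply prototype for wiring: set the finned heat sink squarely on the flat square power module on the circuit board (not on the round choke coil), and lay the small fan flat and squarely on top of the heat sink. Stand the transformer on the bench off the board's terminal edge, centred on that edge with its long side parallel to it and a clear gap of 90 mm between board and transformer, and stand the capacitor upright on the bench in the middle of that gap. Leave the meter, the pliers and the tumbler where they are.

Things in the scene. Friction and masses are not known exactly. Their poses are not given: they have to be found in the camera images.
- board: Green circuit board fixed to the bench on brass standoffs, 130 mm (its x) by 100 mm (its y), upper face 14 mm above the bench. Origin: on the bench under the board's centre, z up. Its terminal edge is the long edge at +y, roughly to the robot's left: a grey screw-terminal strip, 90 mm long, 11 mm wide and 12 mm high, runs along it, centred, its outer face flush with the edge; the edge itself is at y = 50 mm. The other long edge carries only tiny flat chips.
- module: Power module, fixed on the board: flat square black block 36 x 36 mm, 10 mm high with a bare aluminium top, sides parallel to the board's. Origin: centre of its underside, which is on the board's upper face, so its top is 24 mm above the bench. It is in either half of the board, with the choke in the other, about 64 mm apart between centres.
- choke: Round copper-wound choke coil fixed on the board, 34 mm across, 12 mm high; nothing goes on it. Origin: centre of its underside, on the board's upper face.
- transformer: Loose mains transformer, about 0.45 kg, standing on a steel foot plate 60 mm (its x, the long side) by 46 mm (its y), 50 mm high. The dark iron core is 60 x 26 mm (x, y) and full height; the copper coil through it is 36 x 46 mm (x, y) from 9 to 41 mm height and is good to grip across y (46 mm). Origin: centre of the underside, z up. In place it stands on the bare bench, its centre 163 mm from the board's centre along the board's +y, x axes parallel (either way round).
- capacitor: Loose large black electrolytic capacitor: upright cylinder 35 mm in diameter, 55 mm high, aluminium top with two small brass screw terminals rising 3 mm more. About 70 g. Origin: centre of the underside, z up. In place it stands on the bare bench, 95 mm from the board's centre along the board's +y.
- heatsink: Loose aluminium heat sink, 40 x 40 mm, 30 mm high: a 6 mm base with six upright fins that run along its x. Rigid; grip it on the two outer fins across its y (40 mm). About 80 g. Origin: centre of the underside, z up. Any quarter turn on the module is fine.
- fan: Loose black square cooling fan lying flat, 40 x 40 mm, 20 mm high, with a round opening with a hub and blades. About 30 g. Origin: centre of the underside, z up; x and y are parallel to its sides. Any quarter turn on the heat sink is fine.
- meter: Bystander: red and black hand multimeter lying on the bench beyond the board, 75 x 140 mm (x, y), up to 40 mm high. Origin: centre of the underside.
- pliers: Bystander: pliers lying on the bench beyond the transformer's place, 150 mm long along their y, up to 75 mm wide over the handles at +y, 15 mm high. Origin: under the pivot.
- tumbler: Bystander: steel drinking tumbler with a black lid, 70 mm in diameter, 143 mm high, standing to the robot's right. Origin: centre of the underside.
Things that resemble listed ones, but are neither listed nor needed, are in the scene too. Leave any red look-alike of the capacitor alone.

How it is judged:
By the outcome, as a careful person would: the job done as asked, in the order asked, and still so for the second after the job is handed in, with the robot touching nothing.
It also fails if it takes over 104 s, if anything falls off the work surface, if the arm or the gripper's body presses on something with over 40 N, if the wrist force passes 120 N, or if a joint passes its speed limit or range.

## Working session

There is one attempt and no reset: what is moved stays moved. The work goes in short steps, Python scripts to look and compute and a tool call to move; the robot and the scene stay as the last step left them, time stands still between calls to the robot, and variables do not carry over. Pictures are saved under pics/ and viewed, and the job is handed in when it is done.

Besides the shell and the picture viewer there is one more tool, called after "Emit:" as name(argument=value, ...) on one line, values as JSON. carry_out: Moves the arm, as the interface text tells. Its arguments: {"type":"object","properties":{"motion":{"type":"string"},"newtons":{"type":"number"}},"required":["motion"]}

```bash
ls; mkdir -p pics
python3 - <<'E'
from bench import r, grab_frame, camera_params
import cv2
for n in ["scene","top","wrist"]:
    p=camera_params(n); print(n,p)
    cv2.imwrite(f"pics/{n}0.png",grab_frame(n)[:,:,::-1])
print(r.get_obs(), r.grip_point_offset)
E
```

```text
pics
scene {'fx': 491.5835470042728, 'fy': 491.5835470042728, 'cx': 323.5021589981261, 'cy': 205.28321780913447, 'k1': -0.0905982947529139, 'eye': array([ 1.48050172, -0.84649247,  0.95761339]), 'attitude': array([-2.05806017, -0.950384  ,  0.48657101])}
top {'fx': 485.09674867134356, 'fy': 485.09674867134356, 'cx': 318.476199822252, 'cy': 201.55675970252747, 'k1': -0.013037324349731419, 'eye': array([ 0.30401062, -0.08772547,  1.28413594]), 'attitude': array([-2.12384936,  2.11799412, -0.189633  ])}
wrist {'fx': 348.26253106002076, 'fy': 348.26253106002076, 'cx': 321.1459986159838, 'cy': 199.61070507085756, 'k1': 0.006435575558080657, 'eye': array([ 0.2906039 , -0.6124686 ,  0.37295698]), 'attitude': array([ 2.36558086, -1.67834961, -0.24154321])}
{'clock': 0.15, 'joints': array([ 1.12486149,  0.47764382,  0.0223251 ,  1.55618851, -0.01151882,
        1.10930534, -0.08308749]), 'qvel': array([ 7.84212612e-04, -2.17813668e-03, -4.28838909e-05, -5.57665415e-03,
        1.16223155e-03,  2.40586350e-03,  8.54608799e-04]), 'tau': array([ 2.63378148e-03, -5.96919823e+01,  1.61026631e+00, -2.81491756e+01,
        1.27644956e-02,  6.52547707e-03, -2.32964402e-05]), 'tcp_pos': array([ 0.22357996, -0.63639343,  0.21034126]), 'orientation': array([-3.09550481e+00, -5.27981248e-01,  4.86976561e-04]), 'contact_force': array([ 0.44535378, -0.47903033,  0.82423581]), 'moment': array([-0.00509199,  0.04467531,  0.02808462]), 'grip_width': 0.0856708381417295} 0.0187
```

View pics/scene0.png

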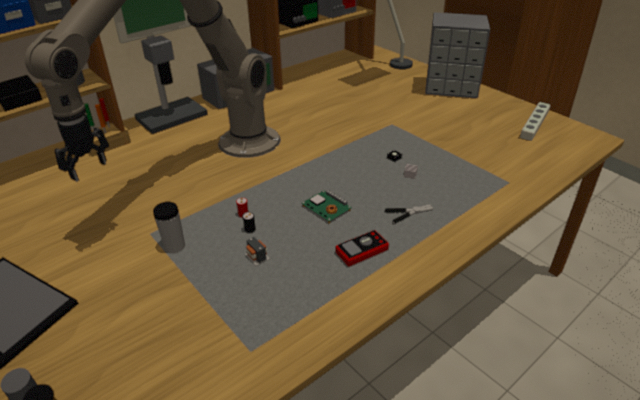

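View pics/top0.png

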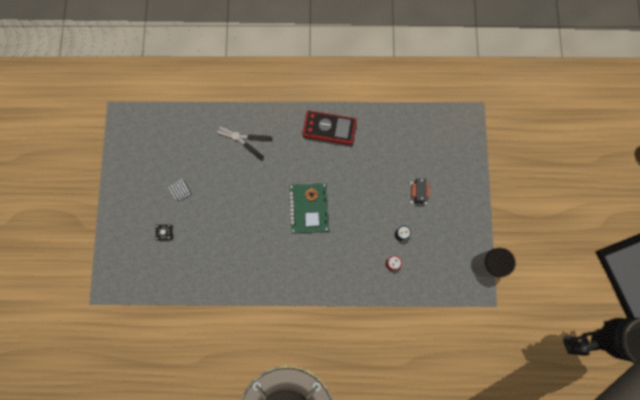

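View pics/wrist0.png

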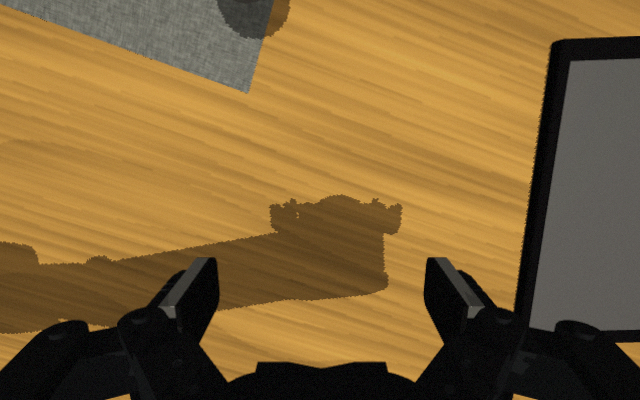

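```bash
cat > h.py <<'E'
import numpy as np, cv2
from scipy.spatial.transform import Rotation as R
from bench import r, grab_frame, camera_params
def ray(p,uv):
    d=np.array([(uv[0]-p['cx'])/p['fx'],(uv[1]-p['cy'])/p['fy']]); s=d.copy()
    for _ in range(20): s=d/(1+p['k1']*(s@s))
    return R.from_rotvec(p['attitude']).apply([s[0],s[1],1.])
def bp(p,uv,z):
    d=ray(p,uv); e=np.array(p['eye']); return e+d*(z-e[2])/d[2]
def pr(p,X):
    c=R.from_rotvec(p['attitude']).inv().apply(np.array(X)-p['eye']); s=c[...,:2]/c[...,2:]
    s=s*(1+p['k1']*(s**2).sum(-1,keepdims=True)); return s*p['fx']+[p['cx'],p['cy']]
def shot(n,name,box=None,k=1):
    o=r.get_obs(); p=camera_params(n); f=grab_frame(n)[:,:,::-1]
    cv2.imwrite(f"pics/{name}_raw.png",f)
    crop(f,name,box,k); return p,f
def crop(f,name,box=None,k=1):
    if box: f=f[box[1]:box[3],box[0]:box[2]]
    if k!=1: f=cv2.resize(f,None,fx=k,fy=k,interpolation=cv2.INTER_CUBIC)
    cv2.imwrite(f"pics/{name}.png",f)
def yaw(o): # angle of tool x in world
    m=R.from_rotvec(o['orientation']).as_matrix(); return np.arctan2(m[1,0],m[0,0])
def plan(target,psi=None,n=None,turnfirst=False):
    """target TCP xyz; psi = wanted tool x angle (mod pi). prints per-row values"""
    o=r.get_obs(); y=yaw(o); P=np.array(o['tcp_pos']); D=np.array(target)-P
    m=R.from_rotvec(o['orientation']).as_matrix()
    tw=0
    if psi is not None:
        dw=(psi-y+np.pi/2)%np.pi-np.pi/2; tw=-dw
    L=np.linalg.norm(D)*1000; k=max(int(np.ceil(L/60)),int(np.ceil(abs(tw)/.18)),1)
    k=n or k
    print('tcp',P.round(4),'yawdeg',round(np.degrees(y),2),'tilt',m[:,2].round(4),'t',o['clock'],'twist tot',round(tw,3),'L',round(L),'rows',k,'q1,q7',o['joints'][[0,6]].round(2))
    for i in range(k):
        mm=m@R.from_euler('z',tw*i/k).as_matrix()
        print((mm.T@D/k*1000).round(1),round(tw/k,4))
E
python3 - <<'E'
import cv2
f=cv2.imread('pics/top0.png')
def c(n,b,k): cv2.imwrite(f'pics/{n}.png',cv2.resize(f[b[1]:b[3],b[0]:b[2]],None,fx=k,fy=k,interpolation=cv2.INTER_CUBIC))
c('c1',(140,150,340,260),4)
c('c2',(270,160,450,290),4)
E
```

```text
(no output)
```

View pics/c1.png

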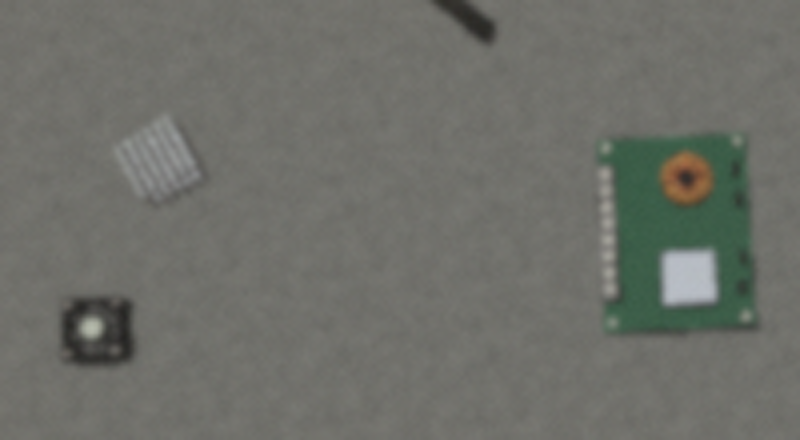

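View pics/c2.png

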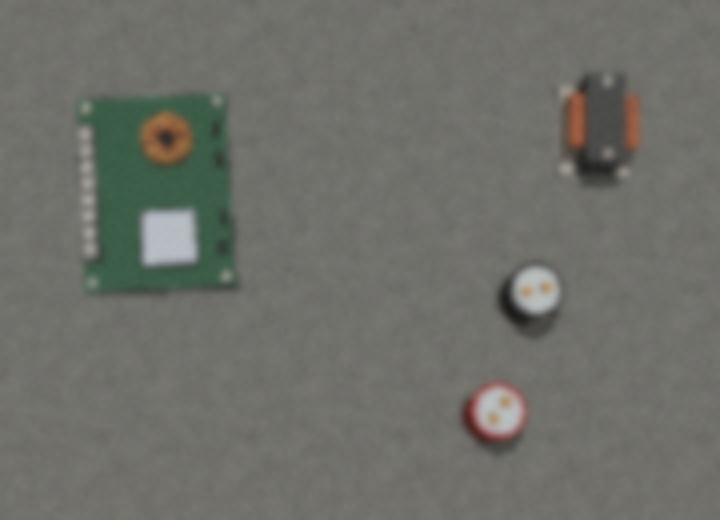

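Run:
```python
from h import *
p=camera_params('top')
def c1(u,v): return (140+(u+.5)/4-.5,150+(v+.5)/4-.5)
def c2(u,v): return (270+(u+.5)/4-.5,160+(v+.5)/4-.5)
def P(n,pts,z,c):
    X=np.array([bp(p,c(*q),z) for q in pts]); print(n,(X[:,:2]*1000).round(0).tolist(),'mean',(X.mean(0)*1000).round(1),'sides',(np.linalg.norm(X-np.roll(X,-1,0),axis=1)*1000).round(0))
    d=np.roll(X,-1,0)-X; print('  ang',np.degrees(np.arctan2(d[:,1],d[:,0])).round(1))
P('board',[(600,137),(745,134),(757,328),(606,332)],.014,c1)
P('module',[(661,251),(714,249),(718,302),(663,306)],.024,c1)
P('choke',[(686,178)],.026,c1)
P('hs',[(113,150),(165,112),(203,177),(155,205)],.030,c1)
P('fan',[(63,297),(130,297),(132,362),(62,362)],.020,c1)
P('cap',[(535,290)],.055,c2)
P('red',[(498,411)],.055,c2)
P('tr core top',[(585,74),(624,74),(628,165),(585,165)],.050,c2)
```

```text
board [[590.0, -1.0], [593.0, -98.0], [462.0, -106.0], [459.0, -6.0]] mean [526.  -52.7  14. ] sides [ 97. 131.  99. 132.]
  ang [ -88.7 -176.5   91.7    2.5]
module [[511.0, -43.0], [513.0, -77.0], [478.0, -80.0], [475.0, -44.0]] mean [494.2 -61.1  24. ] sides [35. 35. 36. 37.]
  ang [ -87.7 -175.5   94.3    2.5]
choke [[560.0, -59.0]] mean [560.1 -58.7  26. ] sides [0.]
  ang [0.]
hs [[577.0, 322.0], [603.0, 288.0], [559.0, 261.0], [540.0, 292.0]] mean [570.2 290.6  30. ] sides [42. 52. 36. 48.]
  ang [ -52.  -147.9  121.5   39.1]
fan [[480.0, 352.0], [481.0, 308.0], [438.0, 304.0], [437.0, 350.0]] mean [459.  328.3  20. ] sides [44. 43. 46. 43.]
  ang [ -89.8 -174.9   90.2    2.9]
cap [[456.0, -295.0]] mean [ 455.9 -294.9   55. ] sides [0.]
  ang [0.]
red [[379.0, -269.0]] mean [ 379.3 -269.4   55. ] sides [0.]
  ang [0.]
tr core top [[598.0, -332.0], [598.0, -358.0], [538.0, -358.0], [538.0, -330.0]] mean [ 568.2 -344.7   50. ] sides [25. 60. 28. 60.]
  ang [ -89.9 -179.7   90.1   -1.9]
```

Run:
```python
from h import *
p=camera_params('wrist'); o=r.get_obs(); m=R.from_rotvec(o['orientation']).as_matrix()
for uv in [(320,200),(320,100),(320,260)]:
    print(uv, (m.T@(bp(p,uv,0.03)-o['tcp_pos'])*1000).round(1))
plan((0.42,-0.33,0.25),np.radians(32.5))
```

```text
(320, 200) [-29.5  -1.6 180.3]
(320, 100) [ 69.1  -1.4 180.3]
(320, 260) [-97.1  -1.8 180.4]
tcp [ 0.2236 -0.6364  0.2103] yawdeg 19.36 tilt [-5.0e-04  1.3e-03 -1.0e+00] t 0.15 twist tot -0.229 L 366 rows 7 q1,q7 [ 1.12 -0.08]
[ 41.  -32.   -5.6] -0.0328
[ 42.  -30.6  -5.6] -0.0328
[ 43.  -29.2  -5.6] -0.0328
[ 43.9 -27.8  -5.6] -0.0328
[ 44.8 -26.4  -5.6] -0.0328
[ 45.7 -24.9  -5.6] -0.0328
[ 46.4 -23.4  -5.6] -0.0328
```

Emit:
carry_out(motion="0 41 -32 -5.6 -0.033; 0 42 -30.6 -5.6 -0.033; 0 43 -29.2 -5.6 -0.033; 0 44 -27.8 -5.6 -0.033; 0 44.8 -26.4 -5.6 -0.033; 0 45.7 -24.9 -5.6 -0.033; 0 46.4 -23.4 -5.6 -0.033; 0 20 -55 0 0", newtons=40)

```text
clock: 1.15
tcp_pos: [0.4099, -0.2713, 0.2506]
orientation: [3.014, 0.886, 0.003]
contact_force: [-0.2, 0.4, 0.0]
grip_width: 0.0853
```

Run:
```python
from h import *
plan((0.57,0.29,0.19),np.radians(32.5))
```

```text
tcp [ 0.4099 -0.2713  0.2506] yawdeg 32.75 tilt [ 0.0022 -0.     -1.    ] t 1.15 twist tot 0.004 L 587 rows 10 q1,q7 [ 0.65 -0.58]
[ 43.8 -38.6   6.1] 0.0004
[ 43.8 -38.6   6.1] 0.0004
[ 43.8 -38.6   6.1] 0.0004
[ 43.8 -38.6   6.1] 0.0004
[ 43.7 -38.6   6.1] 0.0004
[ 43.7 -38.6   6.1] 0.0004
[ 43.7 -38.7   6.1] 0.0004
[ 43.7 -38.7   6.1] 0.0004
[ 43.7 -38.7   6.1] 0.0004
[ 43.7 -38.7   6.1] 0.0004
```

Emit:
carry_out(motion="0 43.8 -38.7 6 0; 0 43.8 -38.7 6 0; 0 43.8 -38.7 6 0; 0 43.8 -38.7 6 0; 0 43.8 -38.7 6 0; 0 43.8 -38.7 6 0; 0 43.8 -38.7 6 0; 0 43.8 -38.7 6 0")

```text
clock: 2.15
tcp_pos: [0.5361, 0.1778, 0.2019]
orientation: [3.015, 0.88, -0.0]
contact_force: [1.4, -0.2, -0.3]
grip_width: 0.0855
```

Run:
```python
from h import *
plan((0.57,0.29,0.17),np.radians(32.5))
```

```text
tcp [0.5361 0.1778 0.2019] yawdeg 32.55 tilt [-0.e+00 -4.e-04 -1.e+00] t 2.15 twist tot 0.001 L 121 rows 3 q1,q7 [-0.02 -1.61]
[ 29.7 -25.4  10.6] 0.0003
[ 29.7 -25.4  10.6] 0.0003
[ 29.6 -25.5  10.6] 0.0003
```

Emit:
carry_out(motion="0 29.7 -25.5 10 0; 0 29.7 -25.5 10 0; 0 29.7 -25.5 10 0; 0 0 0 0 0; 0 0 0 0 0; 0 0 0 0 0; 0 0 0 0 0; 0 0 0 0 0")

```text
clock: 3.15
tcp_pos: [0.5698, 0.2882, 0.1726]
orientation: [3.016, 0.88, 0.001]
contact_force: [0.1, -0.1, 0.1]
grip_width: 0.0856
```

Run:
```python
from h import *
p,f=shot('wrist','w1'); import pickle; pickle.dump(p,open('pics/w1.pkl','wb'))
crop(f,'w1c',(200,80,440,260),3.33)
print(r.get_obs()['tcp_pos'])
```

```text
[0.56974133 0.28838136 0.17259244]
```

View pics/w1.png

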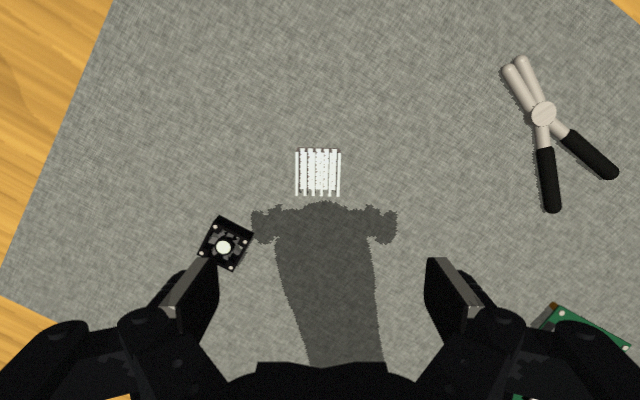

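View pics/w1c.png

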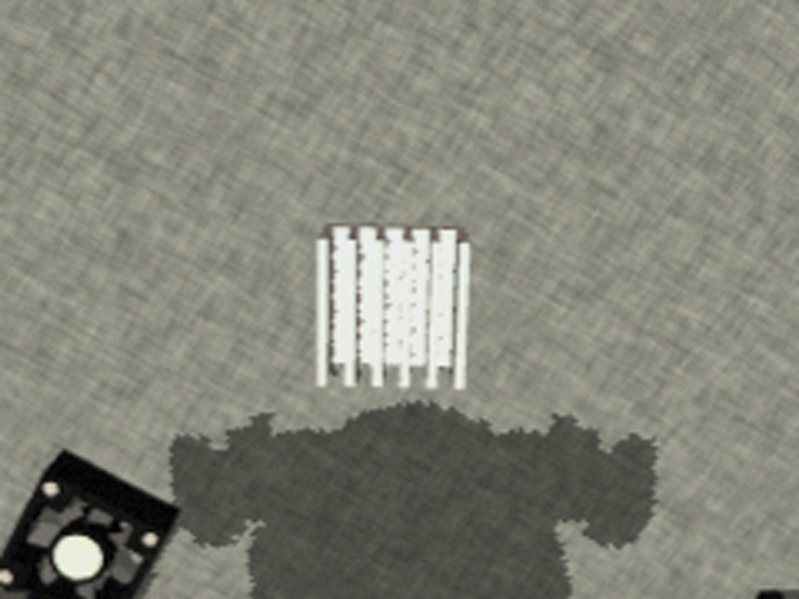

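```bash
cat >> h.py <<'E'
def P(n,p,pts,z,c=None):
    c=c or (lambda u,v:(u,v))
    X=np.array([bp(p,c(*q),z) for q in pts]); d=np.roll(X,-1,0)-X
    print(n,'mean',(X.mean(0)*1000).round(1),'sides',(np.linalg.norm(d,axis=1)*1000).round(1),'ang',np.degrees(np.arctan2(d[:,1],d[:,0])).round(1))
    return X
def cc(x0,y0,k): return lambda u,v:(x0+(u+.5)/k-.5,y0+(v+.5)/k-.5)
E
python3 - <<'E'
from h import *
import pickle; p=pickle.load(open('pics/w1.pkl','rb'))
P('hs',p,[(316,240),(469,241),(466,388),(316,388)],.030,cc(200,80,3.33))
P('fan',p,[(219,216),(253,235),(232,272),(198,254)],.020)
E
```

```text
hs mean [572.4 294.4  30. ] sides [40.4 40.3 41.  40.5] ang [ -57.9 -147.8  122.5   31.2]
fan mean [463.  331.8  20. ] sides [37.  46.1 37.7 46.3] ang [ -89.4 -177.8   90.9    1.3]
```

Run:
```python
from h import *
plan((0.572,0.294,0.0065),np.radians(31.8),n=5)
```

```text
tcp [0.5697 0.2884 0.1726] yawdeg 32.56 tilt [ 4.e-04 -1.e-04 -1.e+00] t 3.2 twist tot 0.013 L 166 rows 5 q1,q7 [-0.2  -1.79]
[ 1.  -0.7 33.2] 0.0026
[ 1.  -0.7 33.2] 0.0026
[ 1.  -0.7 33.2] 0.0026
[ 1.  -0.7 33.2] 0.0026
[ 1.  -0.7 33.2] 0.0026
```

Emit:
carry_out(motion="0 2.5 -1.8 33 0.013; 0 2.5 -1.8 33 0; 0 0 0 40 0; 0 0 0 40 0; 0 0 0 20 0; 0 0 0 0 0; 0.5 0 0 0 0; 0.7 0 0 0 0", newtons=40)

```text
clock: 4.2
tcp_pos: [0.573, 0.2952, 0.008]
orientation: [-3.021, -0.861, -0.004]
contact_force: [0.9, 0.1, -0.2]
grip_width: 0.052
```

Emit:
carry_out(motion="1 0 0 0 0; 1 0 0 0 0; 1 0 0 0 0; 1 0 0 0 0; 1 0 0 -20 0; 1 0 0 -40 0; 1 0 0 -30 0; 1 0 0 -10 0")

```text
clock: 5.2
tcp_pos: [0.5733, 0.2955, 0.1097]
orientation: [-3.02, -0.861, -0.007]
contact_force: [-1.3, -0.3, -0.2]
grip_width: -0.0001
```

Run:
```python
from h import *
p,f=shot('wrist','w2')
plan((0.494,-0.061,0.12),np.radians(2.5))
```

```text
tcp [0.5732 0.2953 0.1096] yawdeg 31.83 tilt [ 0.004  0.002 -1.   ] t 5.25 twist tot 0.512 L 365 rows 7 q1,q7 [-0.23 -1.85]
[-36.5  37.3  -1.6] 0.0731
[-33.6  39.8  -1.6] 0.0731
[-30.6  42.2  -1.6] 0.0731
[-27.5  44.3  -1.6] 0.0731
[-24.2  46.2  -1.6] 0.0731
[-20.7  47.8  -1.6] 0.0731
[-17.2  49.2  -1.6] 0.0731
```

View pics/w2.png

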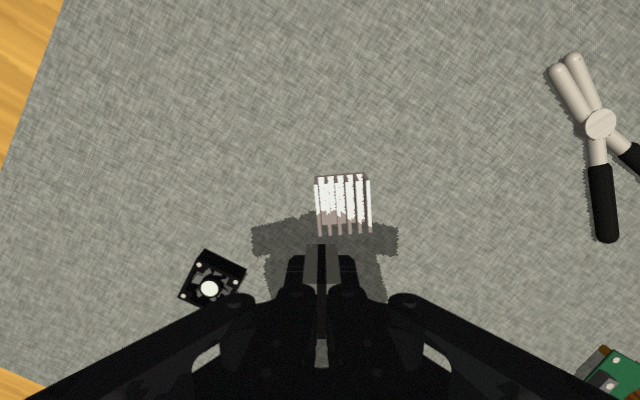

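Run:
```python
from h import *
p=camera_params('wrist'); o=r.get_obs(); print(p, o['tcp_pos'])
m=R.from_rotvec(o['orientation']).as_matrix()
X=P('hs',p,[(314,185),(370,179),(372,232),(319,237)],.030)
print((m.T@(X.mean(0)-o['tcp_pos'])*1000))
print(pr(p,o['tcp_pos']), pr(p,o['tcp_pos']+m@np.array([0,0,-.0187])))
print(m.T@(p['eye']-o['tcp_pos']), m.T@R.from_rotvec(p['attitude']).as_matrix())
shot('top','t2',(140,150,340,260),4)
```

```text
{'fx': 348.26253106002076, 'fy': 348.26253106002076, 'cx': 321.1459986159838, 'cy': 199.61070507085756, 'k1': 0.006435575558080657, 'eye': array([0.63287176, 0.33305065, 0.27265063]), 'attitude': array([ 2.52460746, -1.40657508, -0.19702298])} [0.57321693 0.2952992  0.1096166 ]
hs mean [576.4 278.4  30. ] sides [40.2 40.5 39.7 40.1] ang [ -52.  -143.9  127.5   36.8]
[-6.56813718 15.98051192 79.59537571]
[322.22711592 244.65317959] [322.37090768 261.31676207]
[ 0.07130997 -0.00053804 -0.16272235] [[-1.29143254e-03 -9.59825795e-01 -2.80593614e-01]
 [ 9.99999035e-01 -1.38307164e-03  1.28572218e-04]
 [-5.11488003e-04 -2.80593178e-01  9.59826655e-01]]
```

View pics/t2.png

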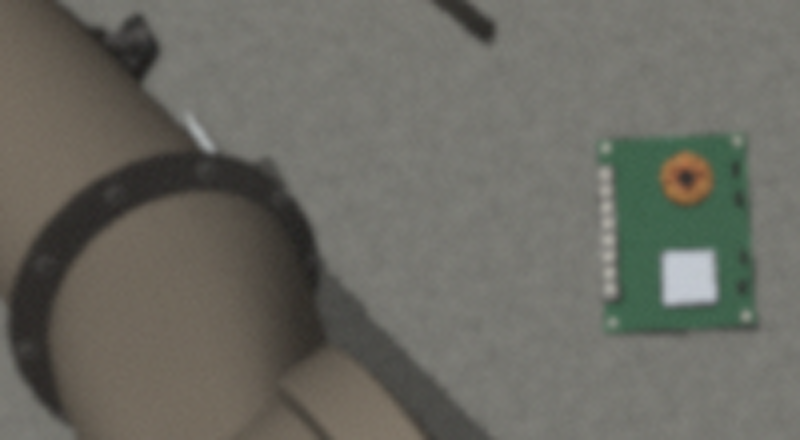

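Run:
```python
from h import *
plan((0.576,0.278,0.12),np.radians(36.8),n=4)
```

```text
tcp [0.5726 0.2949 0.1079] yawdeg 31.83 tilt [ 0.0023  0.0011 -1.    ] t 5.3 twist tot -0.087 L 21 rows 4 q1,q7 [-0.23 -1.85]
[-1.5  4.  -3. ] -0.0217
[-1.6  4.  -3. ] -0.0217
[-1.7  4.  -3. ] -0.0217
[-1.8  3.9 -3. ] -0.0217
```

Emit:
carry_out(motion="0 -1.5 4 -3 -0.022; 0 -1.6 4 -3 -0.022; 0 -1.7 4 -3 -0.022; 0 -1.8 4 -3 -0.022; 0 0 0 0 0; 0 0 0 0 0; 0 0 0 0 0; 0 0 0 0 0", newtons=80)

```text
clock: 6.3
tcp_pos: [0.5752, 0.2777, 0.1182]
orientation: [-2.98, -0.994, 0.0]
contact_force: [-0.0, -0.4, 0.0]
grip_width: 0.0849
```

Run:
```python
from h import *
import pickle
p,f=shot('wrist','w3'); pickle.dump(p,open('pics/w3.pkl','wb')); crop(f,'w3c',(220,100,420,250),4)
```

```text
(no output)
```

View pics/w3c.png

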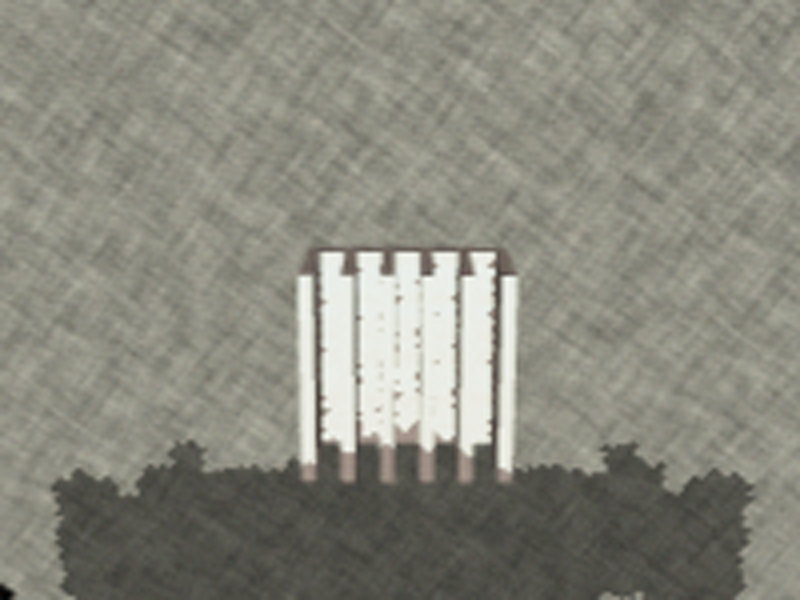

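Run:
```python
from h import *
import pickle
p=pickle.load(open('pics/w3.pkl','rb'))
P('hs',p,[(297,276),(519,276),(516,482),(301,482)],.030,cc(220,100,4))
plan((0.576,0.278,0.003),np.radians(36.8),n=3)
```

```text
hs mean [576.4 278.8  30. ] sides [40.6 40.  41.1 39.9] ang [ -53.2 -142.7  126.8   36.7]
tcp [0.5752 0.2777 0.1182] yawdeg 36.9 tilt [-1.e-04 -1.e-04 -1.e+00] t 6.35 twist tot 0.002 L 115 rows 3 q1,q7 [-0.18 -1.74]
[ 0.3  0.1 38.4] 0.0006
[ 0.3  0.1 38.4] 0.0006
[ 0.3  0.1 38.4] 0.0006
```

Emit:
carry_out(motion="0 1 0 38 0; 0 0 0 38 0; 0 0 0 30 0; 0 0 0 8 0; 0 0 0 1 0; 0.6 0 0 0 0; 0.6 0 0 0 0; 0.6 0 0 0 0", newtons=80)

```text
clock: 7.35
tcp_pos: [0.5769, 0.2786, 0.0049]
orientation: [2.98, 0.994, 0.003]
contact_force: [-1.3, -1.6, 5.2]
grip_width: 0.0367
```

Run:
```python
from h import *
p,f=shot('wrist','w4',(160,120,480,360),2.4)
```

```text
(no output)
```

View pics/w4.png

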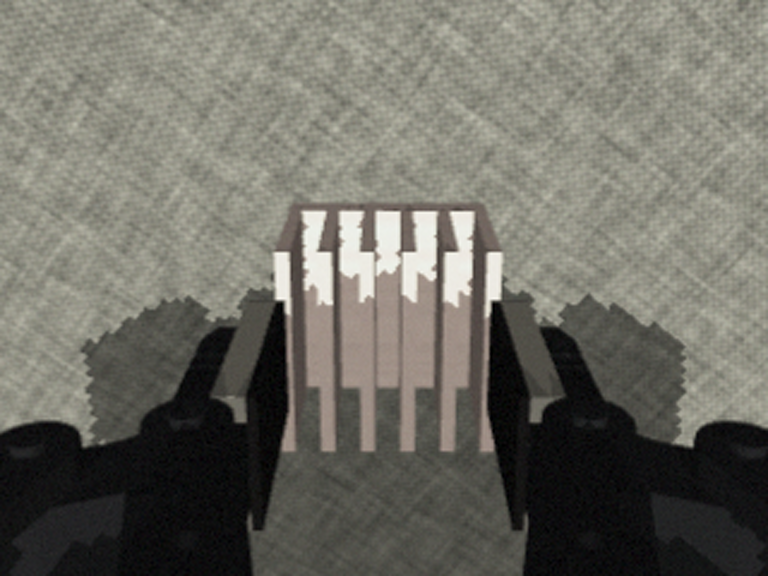

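Emit:
carry_out(motion="0.8 0 0 0 0; 0.8 0 0 0 0; 0.8 0 0 0 0; 0.8 0 0 -2 0; 0.8 0 0 -4 0; 0.8 0 0 -6 0; 0.8 0 0 -8 0; 0.8 0 0 0 0", newtons=60)

```text
clock: 8.4
tcp_pos: [0.5767, 0.2785, 0.0243]
orientation: [-2.98, -0.994, -0.003]
contact_force: [0.3, -0.1, -0.1]
grip_width: 0.0367
```

Run:
```python
from h import *
p,f=shot('wrist','w5',(160,120,480,360),2.4)
print(r.get_obs()['tcp_pos'],r.get_obs()['grip_width'])
```

```text
[0.57644199 0.27834195 0.02381166] 0.03632161889725597
```

View pics/w5.png

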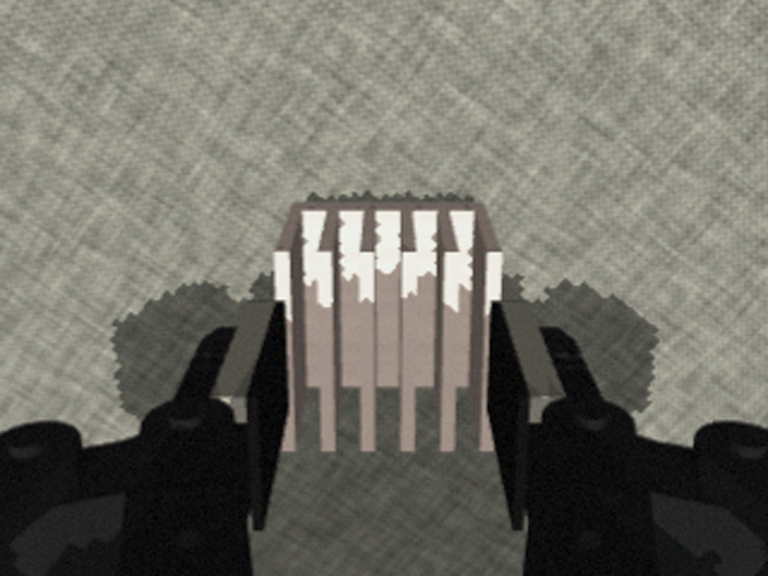

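Run:
```python
from h import *
p=camera_params('wrist'); o=r.get_obs(); m=R.from_rotvec(o['orientation']).as_matrix()
X=P('hs',p,[(275,252),(501,252),(493,452),(282,452)],o['tcp_pos'][2]+.0251,cc(160,120,2.4))
print((m.T@(X.mean(0)-o['tcp_pos'])*1000), 'psi rel', yaw(o)*57.3)
plan((0.438,-0.061,0.14),np.radians(2.5))
```

```text
hs mean [576.2 278.7  48.9] sides [39.6 40.1 39.8 40.1] ang [ -53.2 -143.2  126.8   36.6]
[  0.02724577  -0.46216748 -25.10006538] psi rel 36.88891464083332
tcp [0.5764 0.2783 0.0238] yawdeg 36.89 tilt [ 9.e-04  4.e-04 -1.e+00] t 8.45 twist tot 0.6 L 384 rows 7 q1,q7 [-0.22 -1.8 ]
[-44.9  26.9 -16.6] 0.0857
[-42.4  30.7 -16.6] 0.0857
[-39.7  34.2 -16.6] 0.0857
[-36.6  37.4 -16.6] 0.0857
[-33.2  40.4 -16.6] 0.0857
[-29.7  43.1 -16.6] 0.0857
[-25.9  45.5 -16.6] 0.0857
```

Emit:
carry_out(motion="0.8 -45 27 -26 0.086; 0.8 -42.4 30.7 -26 0.086; 0.8 -39.7 34.2 -16.6 0.086; 0.8 -36.6 37.4 -14 0.086; 0.8 -33.2 40.4 -12 0.086; 0.8 -29.7 43.1 -12 0.086; 0.8 -26 45.5 -10 0.084; 0.8 0 0 0 0")

```text
clock: 9.45
tcp_pos: [0.4357, -0.0651, 0.1403]
orientation: [3.139, 0.057, -0.0]
contact_force: [0.7, 0.2, -0.7]
grip_width: 0.0366
```

Run:
```python
from h import *
import pickle
p,f=shot('wrist','w6'); pickle.dump(p,open('pics/w6.pkl','wb')); print(p['eye'])
plan((0.494,-0.061,0.08),np.radians(2.5))
```

```text
[ 0.50672974 -0.06172442  0.30302445]
tcp [ 0.4368 -0.0627  0.1402] yawdeg 2.3 tilt [ 6.e-04 -8.e-04 -1.e+00] t 9.5 twist tot -0.003 L 83 rows 2 q1,q7 [ 0.34 -1.63]
[28.6  0.3 30.1] -0.0017
[28.6  0.3 30.1] -0.0017
```

View pics/w6.png

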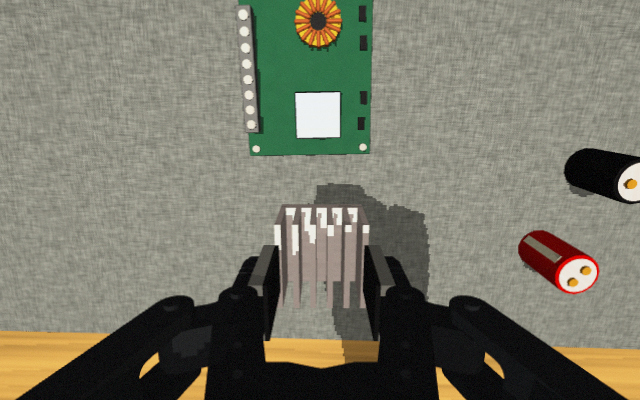

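Run:
```python
from h import *
import pickle
p,f=shot('wrist','w7'); pickle.dump(p,open('pics/w7.pkl','wb')); print(p['eye'])
crop(f,'w7c',(230,0,390,170),4)
```

```text
[ 0.50767293 -0.05925316  0.30296975]
```

View pics/w7c.png

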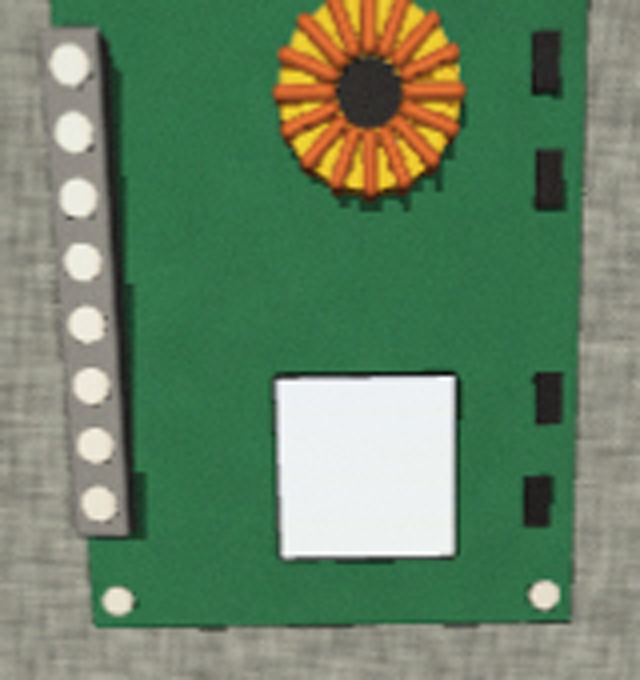

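Run:
```python
from h import *
import pickle
c=cc(230,0,4)
p=pickle.load(open('pics/w7.pkl','rb'))
X=P('module',p,[(274,378),(457,375),(456,555),(281,558)],.024,c)
print((X*1000).round(1).tolist())
B=P('b',p,[(95,626),(571,621)],.014,c); print((B*1000).round(1).tolist())
S=P('screws',p,[(70,64),(98,502)],.026,c)
```

```text
module mean [493.8 -60.4  24. ] sides [35.  34.1 34.7 34.2] ang [ -86.9 -177.    93.2    3.5]
[[509.9, -41.9, 24.0], [511.8, -76.9, 24.0], [477.7, -78.7, 24.0], [475.8, -44.0, 24.0]]
b mean [461.5 -54.5  14. ] sides [99.2 99.2] ang [-87.2  92.8]
[[459.1, -5.0, 14.0], [464.0, -104.1, 14.0]]
screws mean [523.8  -6.3  26. ] sides [76.8 76.8] ang [-177.2    2.8]
```

Run:
```python
from h import *
plan((0.4938,-0.0607,0.080),np.radians(2.9),n=3)
```

```text
tcp [ 0.4374 -0.0612  0.1401] yawdeg 2.48 tilt [ 7.e-04  0.e+00 -1.e+00] t 9.55 twist tot -0.007 L 82 rows 3 q1,q7 [ 0.33 -1.63]
[18.8  0.6 20. ] -0.0025
[18.8  0.7 20. ] -0.0025
[18.8  0.7 20. ] -0.0025
```

Emit:
carry_out(motion="0.8 18.8 0.6 15 -0.007; 0.8 18.8 0.6 20 0; 0.8 18.8 0.6 25 0; 0.8 0 0 20 0; 0.8 0 0 15 0; 0.8 0 0 8 0; 0.8 0 0 0 0; 0.8 0 0 0 0")

```text
clock: 10.55
tcp_pos: [0.4942, -0.0601, 0.0375]
orientation: [3.14, 0.08, 0.002]
contact_force: [0.5, 0.5, 0.2]
grip_width: 0.0367
```

Run:
```python
from h import *
p,f=shot('wrist','w8',(160,80,480,320),2.4)
plan((0.4938,-0.0607,0.0285),np.radians(2.9),n=1)
```

```text
tcp [ 0.4943 -0.0602  0.0376] yawdeg 2.91 tilt [ 1.4e-03 -2.0e-04 -1.0e+00] t 10.6 twist tot 0.0 L 9 rows 1 q1,q7 [ 0.26 -1.75]
[-0.5  0.4  9.1] 0.0001
```

View pics/w8.png

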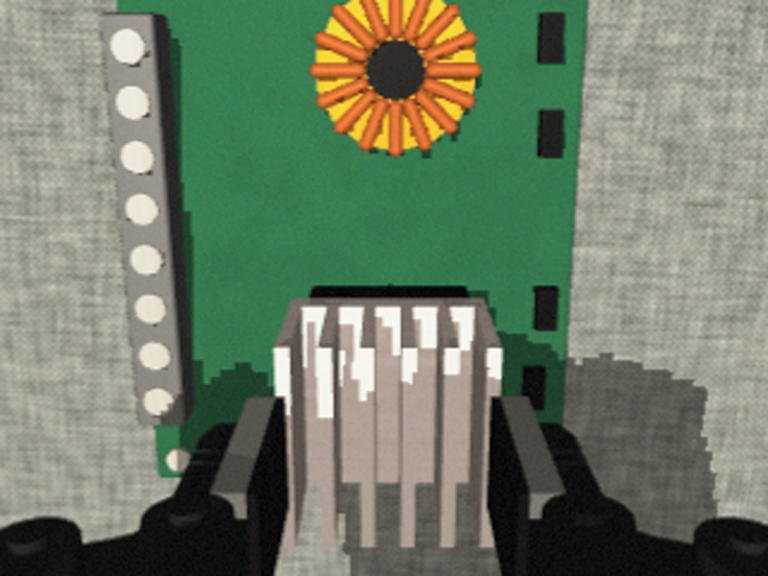

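Emit:
carry_out(motion="0.8 -0.4 0.4 5 0; 0.8 0 0 3 0; 0.8 0 0 1 0; 0.8 0 0 0.5 0; 0.8 0 0 0 0; 0.8 0 0 0 0; 0.8 0 0 0 0; 0.8 0 0 0 0")

```text
clock: 11.6
tcp_pos: [0.4933, -0.0608, 0.0287]
orientation: [3.14, 0.079, 0.0]
contact_force: [-6.2, -0.6, 18.7]
grip_width: 0.0366
```

Emit:
carry_out(motion="0.8 0 0 -0.4 0; 0.3 0 0 0 0; 0.1 0 0 0 0; 0 0 0 0 0; 0 0 0 -15 0; 0 0 0 -40 0; 0 0 0 -40 0; 0 0 0 -20 0")

```text
clock: 12.6
tcp_pos: [0.4946, -0.0606, 0.146]
orientation: [3.14, 0.08, 0.006]
contact_force: [0.6, 0.2, -0.3]
grip_width: 0.0854
```

Run:
```python
from h import *
import pickle
p,f=shot('wrist','w9'); pickle.dump(p,open('pics/w9.pkl','wb'))
crop(f,'w9c',(210,80,410,230),4)
plan((0.463,0.332,0.17),np.radians(1))
```

```text
tcp [ 0.4956 -0.0606  0.1477] yawdeg 2.91 tilt [ 6.4e-03 -7.0e-04 -1.0e+00] t 12.65 twist tot 0.033 L 395 rows 7 q1,q7 [ 0.31 -1.66]
[ -1.8 -56.2  -3.3] 0.0048
[ -2.1 -56.2  -3.3] 0.0048
[ -2.3 -56.2  -3.3] 0.0048
[ -2.6 -56.2  -3.3] 0.0048
[ -2.9 -56.2  -3.3] 0.0048
[ -3.1 -56.2  -3.3] 0.0048
[ -3.4 -56.2  -3.3] 0.0048
```

View pics/w9c.png

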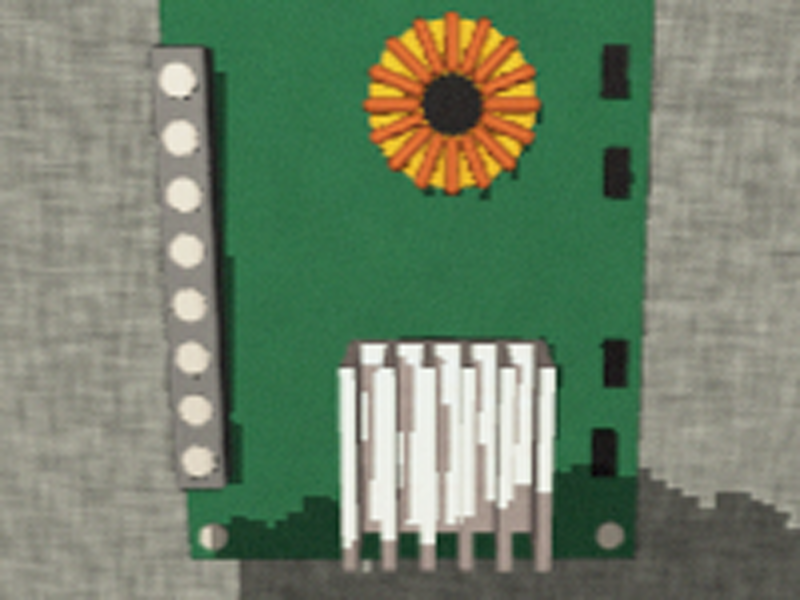

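Run:
```python
from h import *
import pickle
p=pickle.load(open('pics/w9.pkl','rb'))
P('hs',p,[(338,368),(555,368),(552,571),(342,571)],.054,cc(210,80,4))
B=P('b',p,[(190,558),(636,558)],.014,cc(210,80,4)); print(B)
```

```text
hs mean [493.2 -60.4  54. ] sides [40.4 40.1 40.8 40.1] ang [ -87.2 -176.8   92.8    2.7]
b mean [461.5 -54.4  14. ] sides [99.9 99.9] ang [-87.2  92.8]
[[ 0.45906614 -0.00455808  0.014     ]
 [ 0.46397041 -0.10430526  0.014     ]]
```

Emit:
carry_out(motion="0 -1.8 -56.2 -3.3 0.033; 0 -2.1 -56.2 -3.3 0; 0 -2.3 -56.2 -3.3 0; 0 -2.6 -56.2 -3.3 0; 0 -2.9 -56.2 -3.3 0; 0 -3.1 -56.2 -3.3 0; 0 -3.4 -56.2 -3.3 0; 0 0 0 0 0")

```text
clock: 13.65
tcp_pos: [0.4641, 0.3382, 0.1667]
orientation: [-3.137, -0.04, 0.0]
contact_force: [-0.6, -0.7, 0.0]
grip_width: 0.0853
```

Run:
```python
from h import *
import pickle
p,f=shot('wrist','w10'); 
p,f=shot('wrist','w10'); pickle.dump(p,open('pics/w10.pkl','wb'))
crop(f,'w10c',(220,90,420,240),4); print(p['eye'])
plan((0.463,0.332,0.17),np.radians(1),n=1)
```

```text
[0.53616669 0.33655329 0.32883145]
tcp [0.4658 0.3323 0.1658] yawdeg 1.1 tilt [-4.e-04 -6.e-04 -1.e+00] t 13.75 twist tot 0.002 L 5 rows 1 q1,q7 [-0.33 -2.49]
[-2.9  0.3 -4.2] 0.0018
```

View pics/w10c.png

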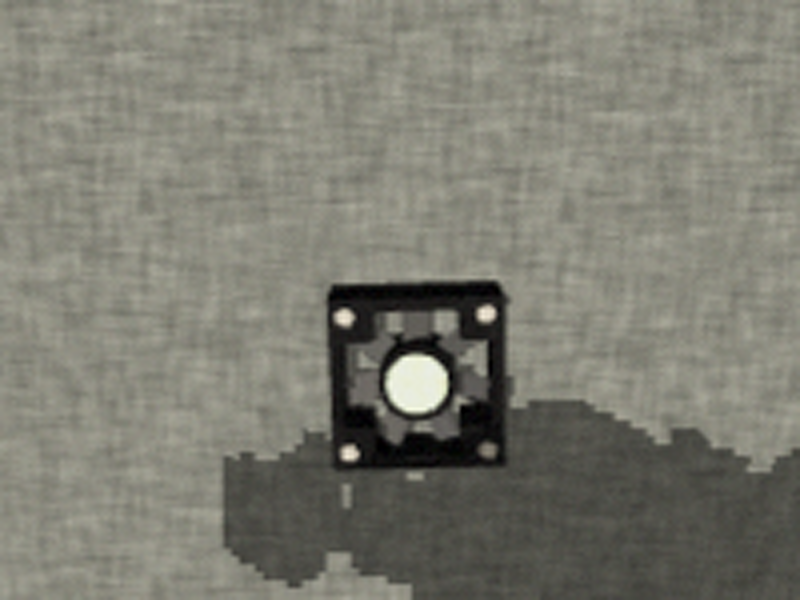

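Run:
```python
from h import *
import pickle
p=pickle.load(open('pics/w10.pkl','rb')); c=cc(220,90,4)
P('fan screws',p,[(344,318),(487,314),(487,450),(349,453)],.02,c)
P('fan hub',p,[(416,383)],.02,c)
P('fan top',p,[(330,299),(505,296),(506,465),(334,468)],.02,c)
plan((0.463,0.332,0.004),np.radians(2),n=1)
```

```text
fan screws mean [459.1 332.7  20. ] sides [32.2 32.  32.  31.8] ang [ -87.2 -177.9   92.5    2.6]
fan hub mean [459.5 332.8  20. ] sides [0.] ang [0.]
fan top mean [459.4 332.2  20. ] sides [39.2 39.7 40.  39.7] ang [ -87.8 -177.3   92.3    1.7]
tcp [0.4658 0.3323 0.1658] yawdeg 1.1 tilt [-4.e-04 -6.e-04 -1.e+00] t 13.75 twist tot -0.016 L 162 rows 1 q1,q7 [-0.33 -2.49]
[ -2.8   0.2 161.8] -0.0157
```

Emit:
carry_out(motion="0 -3.5 0 40 -0.021; 0 -3 0 40 0; 0 0 0 40 0; 0 0 0 25 0; 0 0 0 10 0; 0 0 0 4 0; 0.5 0 0 0 0; 0.6 0 0 0 0", newtons=50)

```text
clock: 14.75
tcp_pos: [0.4605, 0.3325, 0.0079]
orientation: [-3.14, -0.061, -0.002]
contact_force: [-0.5, -0.2, 0.5]
grip_width: 0.0518
```

Emit:
carry_out(motion="0.8 0 0 0 0; 0.8 0 0 0 0; 0.8 0 0 0 0; 0.8 0 0 0 0; 0.8 0 0 -2 0; 0.8 0 0 -4 0; 0.8 0 0 -6 0; 0.8 0 0 0 0")

```text
clock: 15.75
tcp_pos: [0.4603, 0.3325, 0.0196]
orientation: [-3.14, -0.061, -0.002]
contact_force: [-0.2, 0.4, -0.1]
grip_width: 0.017
```

Run:
```python
from h import *
p,f=shot('wrist','w11',(200,140,440,320),3.333)
print(r.get_obs()['tcp_pos'],r.get_obs()['grip_width'])
import pickle;pickle.dump(p,open('pics/w11.pkl','wb'))
```

```text
[0.46002832 0.33226065 0.01931167] 0.01725047289724887
```

View pics/w11.png

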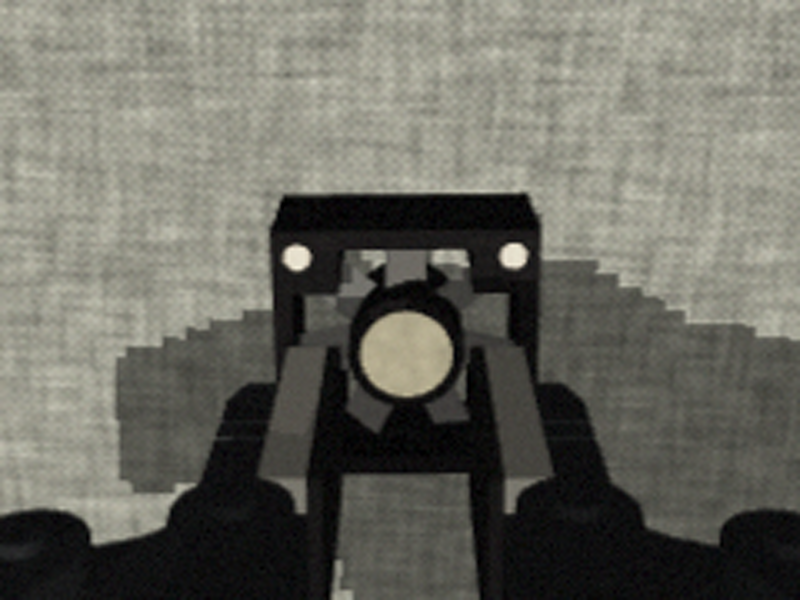

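Emit:
carry_out(motion="0.8 0 0 -10 0; 0.6 0 0 -20 0; 0 0 0 -25 0; 0 0 0 -25 0; 0 0 0 -10 0; 0 0 0 0 0; 0 0 0 0 0; 0 0 0 0 0")

```text
clock: 16.8
tcp_pos: [0.4593, 0.3317, 0.108]
orientation: [3.14, 0.061, -0.002]
contact_force: [0.6, 0.3, 0.0]
grip_width: 0.086
```

Run:
```python
from h import *
p,f=shot('wrist','w12',(220,90,420,240),4)
import pickle;pickle.dump(p,open('pics/w12.pkl','wb'))
plan((0.46,0.332,0),0.04,n=1)
```

```text
tcp [0.4593 0.3317 0.1081] yawdeg 2.23 tilt [-1.3e-03 -9.0e-04 -1.0e+00] t 16.85 twist tot -0.001 L 108 rows 1 q1,q7 [-0.35 -2.52]
[  0.8  -0.3 108.1] -0.0011
```

View pics/w12.png

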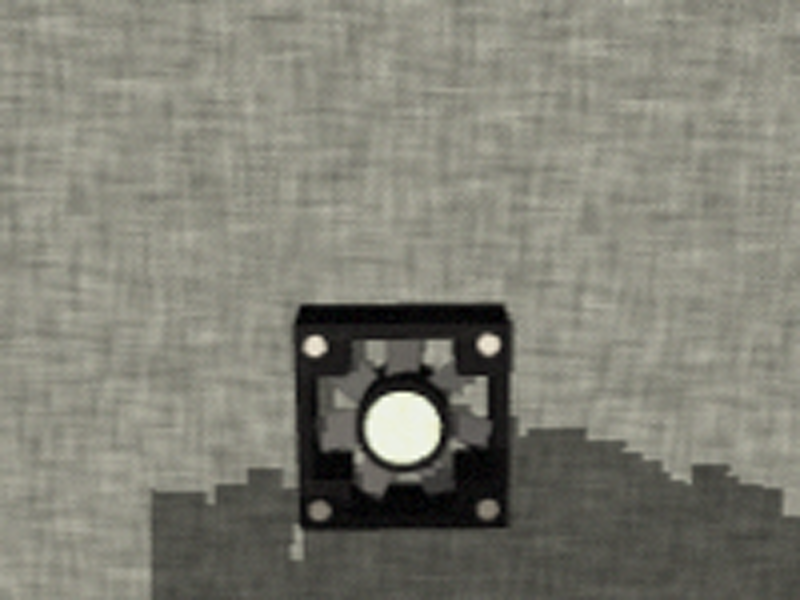

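Run:
```python
from h import *
import pickle
p=pickle.load(open('pics/w12.pkl','rb')); c=cc(220,90,4)
P('fan screws',p,[(315,346),(489,344),(488,510),(320,511)],.02,c)
P('fan hub',p,[(402,429)],.02,c)
```

```text
fan screws mean [459.  332.6  20. ] sides [32.  32.3 32.  32.1] ang [ -87.2 -177.2   92.5    2.8]
fan hub mean [459.1 332.8  20. ] sides [0.] ang [0.]
```

Emit:
carry_out(motion="0 0 -1 40 -0.005; 0 0 0 40 0; 0 0 0 20 0; 0 0 0 8 0; 0 0 0 2 0; 0.4 0 0 0 0; 0.4 0 0 0 0; 0.4 0 0 0 0", newtons=50)

```text
clock: 17.85
tcp_pos: [0.4601, 0.3333, -0.0005]
orientation: [-3.14, -0.069, -0.001]
contact_force: [0.2, 0.2, -0.3]
grip_width: 0.0515
```

Run:
```python
from h import *
p,f=shot('wrist','w13',(200,140,440,320),3.333)
print(r.get_obs()['tcp_pos'],r.get_obs()['grip_width'])
```

```text
[ 0.46006065  0.33323419 -0.00061874] 0.05113524480851486
```

View pics/w13.png

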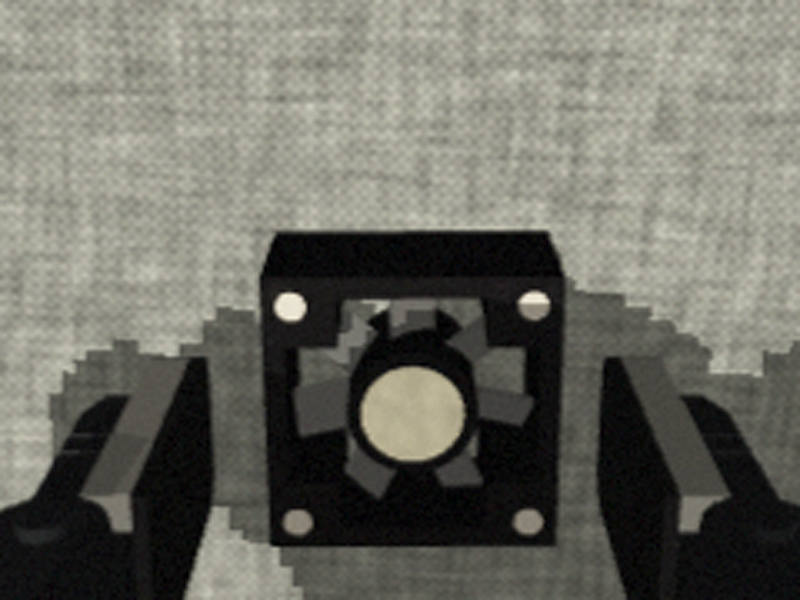

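Run:
```python
from h import *
p=camera_params('wrist'); o=r.get_obs(); m=R.from_rotvec(o['orientation']).as_matrix()
c=cc(200,140,3.333)
for z in np.arange(-.005,.04,.005):
    print(round(z,3),[ (m.T@(bp(p,c(*q),z)-o['tcp_pos'])*1000).round(1)[:2].tolist() for q in [(187,357),(211,357),(600,357),(625,357),(133,495),(680,495)]])
```

```text
-0.005 [[-3.3, -34.5], [-3.3, -30.8], [-3.4, 30.0], [-3.4, 33.9], [-27.5, -44.5], [-27.6, 44.0]]
0.0 [[-1.1, -33.5], [-1.1, -29.9], [-1.2, 29.1], [-1.2, 32.8], [-24.5, -43.2], [-24.7, 42.7]]
0.005 [[1.2, -32.5], [1.2, -28.9], [1.1, 28.1], [1.1, 31.8], [-21.6, -41.9], [-21.7, 41.3]]
0.01 [[3.4, -31.5], [3.4, -28.0], [3.3, 27.2], [3.3, 30.8], [-18.6, -40.6], [-18.8, 40.0]]
0.015 [[5.6, -30.4], [5.6, -27.1], [5.5, 26.3], [5.5, 29.8], [-15.7, -39.3], [-15.8, 38.7]]
0.02 [[7.8, -29.4], [7.8, -26.2], [7.7, 25.4], [7.7, 28.7], [-12.7, -37.9], [-12.9, 37.4]]
0.025 [[10.1, -28.4], [10.0, -25.3], [10.0, 24.5], [10.0, 27.7], [-9.8, -36.6], [-9.9, 36.0]]
0.03 [[12.3, -27.4], [12.3, -24.4], [12.2, 23.6], [12.2, 26.7], [-6.9, -35.3], [-7.0, 34.7]]
0.035 [[14.5, -26.4], [14.5, -23.5], [14.4, 22.7], [14.4, 25.6], [-3.9, -34.0], [-4.0, 33.4]]
```

Emit:
carry_out(motion="0.4 0 0 2 0; 0.4 0 0 2 0; 0.4 0 0 2 0; 0.4 0 0 2 0; 0.4 0 0 0 0; 0.4 0 0 0 0; 0.4 0 0 0 0; 0.4 0 0 0 0", newtons=50)

```text
clock: 18.9
tcp_pos: [0.4598, 0.3331, -0.009]
orientation: [-3.141, -0.069, -0.0]
contact_force: [0.2, -0.7, 0.6]
grip_width: 0.0514
```

Emit:
carry_out(motion="0.4 0 0 2 0; 0.4 0 0 1 0; 0.4 0 0 0 0; 0.6 0 0 0 0; 0.6 0 0 0 0; 0.6 0 0 0 0; 0.6 0 0 0 0; 0.6 0 0 0 0", newtons=50)

```text
clock: 19.9
tcp_pos: [0.46, 0.3333, -0.0119]
orientation: [-3.141, -0.069, -0.001]
contact_force: [-0.1, -0.4, 4.9]
grip_width: 0.0384
```

Run:
```python
from h import *
p,f=shot('wrist','w14',(200,140,440,320),3.333)
print(r.get_obs()['tcp_pos'],r.get_obs()['grip_width'])
```

```text
[ 0.45992399  0.3333036  -0.01185541] 0.03895108427367051
```

View pics/w14.png

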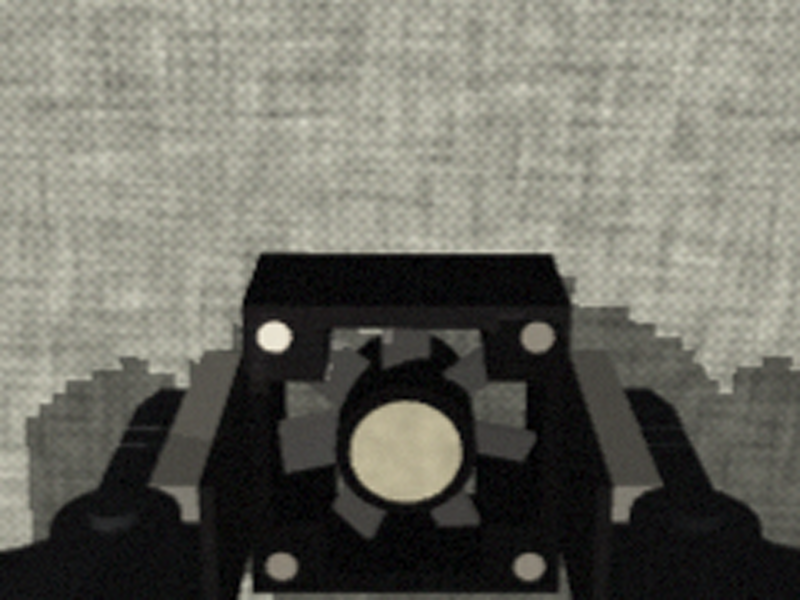

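Run:
```python
from h import *
p=camera_params('wrist'); o=r.get_obs(); m=R.from_rotvec(o['orientation']).as_matrix()
X=P('fan',p,[(274,337),(537,337),(529,566),(283,566)],.02,cc(200,140,3.333))
print(m.T@(X.mean(0)-o['tcp_pos'])*1000)
```

```text
fan mean [459.4 333.7  20. ] sides [32.  31.9 31.8 31.9] ang [ -87.6 -177.6   92.4    2.7]
[ -0.50226839  -0.44133619 -31.85547503]
```

Emit:
carry_out(motion="0.8 0 0 0 0; 0.8 0 0 -2 0; 0.8 0 0 -4 0; 0.8 0 0 -10 0; 0.8 0 0 -20 0; 0.8 0 0 -40 0; 0.8 0 0 -40 0; 0.8 0 0 -10 0")

```text
clock: 20.95
tcp_pos: [0.4612, 0.3345, 0.1179]
orientation: [-3.137, -0.069, -0.008]
contact_force: [-0.5, -0.5, -1.0]
grip_width: 0.0384
```

Run:
```python
from h import *
plan((0.4932-.045,-0.0604,0.13),np.radians(2.8))
```

```text
tcp [0.4612 0.3345 0.1179] yawdeg 2.51 tilt [ 0.0048  0.0035 -1.    ] t 20.95 twist tot -0.005 L 395 rows 7 q1,q7 [-0.34 -2.51]
[-4.3 56.3 -1.9] -0.0007
[-4.4 56.3 -1.9] -0.0007
[-4.4 56.3 -1.9] -0.0007
[-4.4 56.3 -1.9] -0.0007
[-4.5 56.3 -1.9] -0.0007
[-4.5 56.3 -1.9] -0.0007
[-4.6 56.3 -1.9] -0.0007
```

Emit:
carry_out(motion="0.8 -4.4 56.3 -1.9 -0.005; 0.8 -4.4 56.3 -1.9 0; 0.8 -4.4 56.3 -1.9 0; 0.8 -4.4 56.3 -1.9 0; 0.8 -4.4 56.3 -1.9 0; 0.8 -4.4 56.3 -1.9 0; 0.8 -4.5 54.5 -1.9 0; 0.8 0 0 0 0")

```text
clock: 21.95
tcp_pos: [0.4467, -0.0649, 0.1271]
orientation: [3.139, 0.064, -0.002]
contact_force: [-0.7, 0.8, -0.5]
grip_width: 0.0384
```

Run:
```python
from h import *
import pickle
p,f=shot('wrist','w15')
p,f=shot('wrist','w15');pickle.dump(p,open('pics/w15.pkl','wb')); crop(f,'w15',(200,60,440,260),3.333)
plan((0.4936,-0.0604-.0005,0.042),np.radians(2.8))
```

```text
tcp [ 0.4474 -0.0603  0.1272] yawdeg 2.72 tilt [-3.e-04  2.e-04 -1.e+00] t 22.05 twist tot -0.001 L 97 rows 2 q1,q7 [ 0.37 -1.67]
[23.1  1.4 42.6] -0.0007
[23.1  1.4 42.6] -0.0007
```

View pics/w15.png

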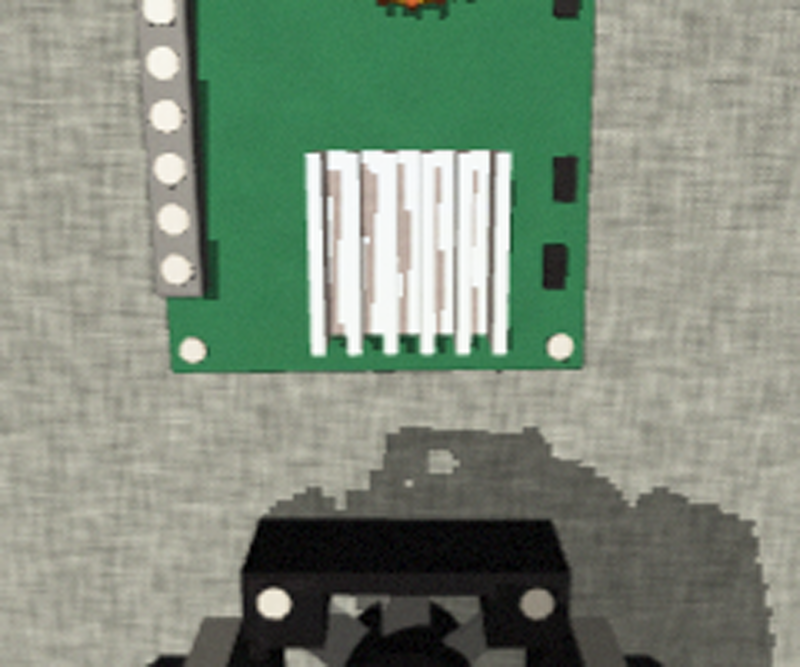

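Run:
```python
from h import *
import pickle
p=pickle.load(open('pics/w15.pkl','rb')); c=cc(200,60,3.333)
P('hs',p,[(305,152),(513,152),(508,355),(310,355)],.054,c)
B=P('b',p,[(172,372),(583,369)],.014,c)
```

```text
hs mean [493.3 -60.5  54. ] sides [40.8 40.3 40.8 40.3] ang [ -87.5 -177.5   92.4    2.5]
b mean [461.4 -54.4  14. ] sides [99.4 99.4] ang [-87.1  92.9]
```

Emit:
carry_out(motion="0.8 15.5 1 10 0; 0.8 15.5 0.9 15 0; 0.8 15.4 0.9 20 0; 0.8 0 0 20 0; 0.8 0 0 12 0; 0.8 0 0 4 0; 0.8 0 0 0 0; 0.8 0 0 0 0")

```text
clock: 23.05
tcp_pos: [0.4947, -0.0607, 0.0469]
orientation: [3.14, 0.077, 0.002]
contact_force: [0.9, 0.9, 0.9]
grip_width: 0.0388
```

Run:
```python
from h import *
p,f=shot('wrist','w16',(200,100,440,320),3.333)
plan((0.4938,-0.0609,0.042),np.radians(2.8),n=1)
```

```text
tcp [ 0.4947 -0.0608  0.0469] yawdeg 2.79 tilt [ 1.2e-03 -2.0e-04 -1.0e+00] t 23.1 twist tot -0.0 L 5 rows 1 q1,q7 [ 0.3  -1.76]
[-0.9  0.   4.9] -0.0002
```

View pics/w16.png

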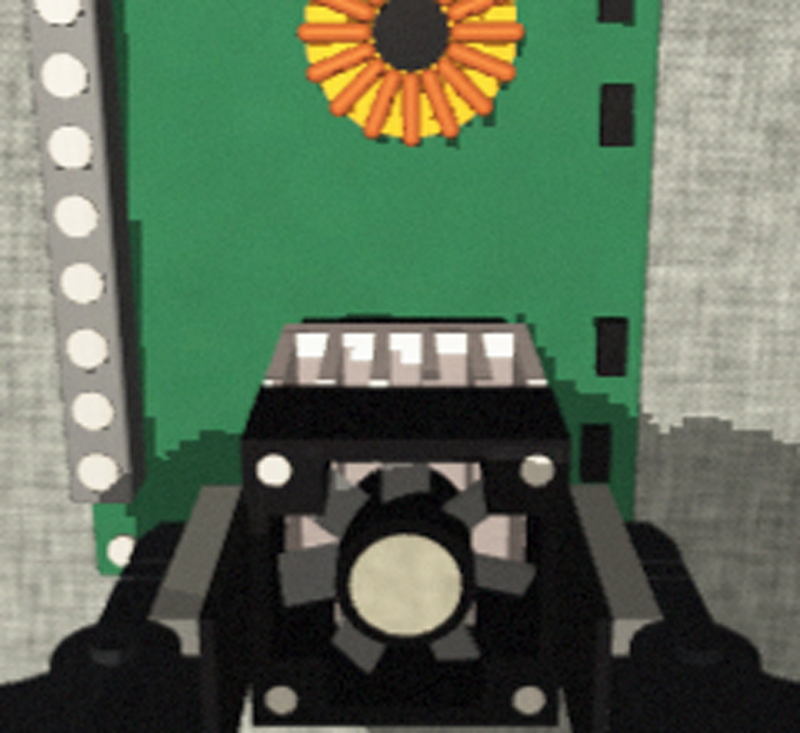

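Emit:
carry_out(motion="0.8 -0.9 0 2.5 0; 0.8 0 0 1.5 0; 0.8 0 0 0.7 0; 0.8 0 0 0.2 0; 0.8 0 0 0 0; 0.8 0 0 0 0; 0.8 0 0 0 0; 0.8 0 0 0 0")

```text
clock: 24.1
tcp_pos: [0.4933, -0.061, 0.0421]
orientation: [3.14, 0.076, -0.0]
contact_force: [-3.5, 1.0, 10.6]
grip_width: 0.0386
```

Emit:
carry_out(motion="0.5 0 0 -0.3 0; 0.3 0 0 0 0; 0.1 0 0 0 0; 0 0 0 0 0; 0 0 0 -10 0; 0 0 0 -30 0; 0 0 0 -40 0; 0 0 0 -30 0")

```text
clock: 25.1
tcp_pos: [0.4938, -0.0607, 0.1538]
orientation: [3.141, 0.077, 0.003]
contact_force: [-0.2, 0.2, 0.5]
grip_width: 0.085
```

Run:
```python
from h import *
import pickle
p,f=shot('wrist','w17')
p,f=shot('wrist','w17');pickle.dump(p,open('pics/w17.pkl','wb')); crop(f,'w17',(200,60,440,240),3.333)
plan((0.568,-0.345,0.17),np.radians(0))
```

```text
tcp [ 0.4958 -0.0608  0.1555] yawdeg 2.79 tilt [ 6.9e-03 -8.0e-04 -1.0e+00] t 25.2 twist tot 0.049 L 294 rows 5 q1,q7 [ 0.36 -1.67]
[11.7 57.5 -2.8] 0.0097
[12.2 57.4 -2.8] 0.0097
[12.8 57.2 -2.8] 0.0097
[13.3 57.1 -2.8] 0.0097
[13.9 57.  -2.8] 0.0097
```

View pics/w17.png

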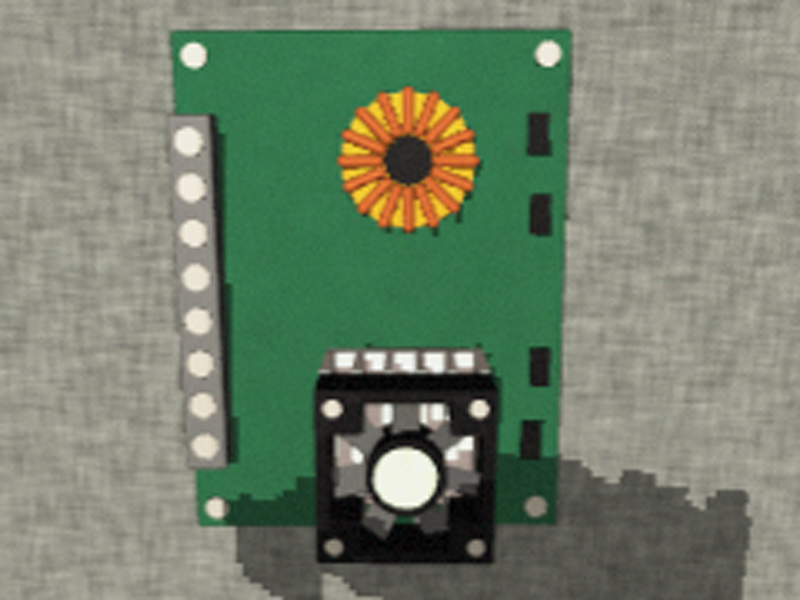

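Fan sits on the heat sink; whole board is visible (corners ≈ crop (170,30),(571,30),(557,523),(199,525)). Measuring and heading for the transformer.

Run:
```python
from h import *
import pickle
p=pickle.load(open('pics/w17.pkl','rb')); c=cc(200,60,3.333)
P('fan',p,[(332,409),(479,409),(476,547),(334,547)],.074,c)
P('fin',p,[(322,375),(497,375)],.054,c)
B=P('b',p,[(170,31),(571,30),(556,523),(199,525)],.014,c); print(B)
P('mount',p,[(193,55),(548,53),(536,506),(217,508)],.014,c)
```

```text
fan mean [492.8 -60.6  74. ] sides [32.  31.9 32.  31.9] ang [ -87.3 -177.5   92.7    2.6]
fin mean [512.3 -60.7  54. ] sides [40.9 40.9] ang [-87.3  92.7]
b mean [526.1 -50.9  14. ] sides [ 99.4 128.8  99.4 129.1] ang [ -87.1 -176.9   93.     3.1]
[[ 0.58798271  0.00221069  0.014     ]
 [ 0.59297178 -0.0970212   0.014     ]
 [ 0.46433081 -0.10405673  0.014     ]
 [ 0.45907209 -0.00480318  0.014     ]]
mount mean [525.8 -50.8  14. ] sides [ 88.4 118.5  88.4 118.5] ang [ -87.  -176.9   93.1    3.1]
```

Emit:
carry_out(motion="0 11.7 57.4 -2.8 0.01; 0 12.2 57.4 -2.8 0.01; 0 12.8 57.2 -2.8 0.01; 0 13.3 57.1 -2.8 0.01; 0 13.9 57 -2.8 0.009; 0 0 0 0 0; 0 0 0 0 0; 0 0 0 0 0")

```text
clock: 26.2
tcp_pos: [0.5655, -0.3428, 0.1654]
orientation: [-3.14, -0.004, 0.001]
contact_force: [0.8, -0.1, -0.5]
grip_width: 0.0855
```

Run:
```python
from h import *
import pickle
p,f=shot('wrist','w18');pickle.dump(p,open('pics/w18.pkl','wb')); crop(f,'w18c',(220,70,420,220),4)
plan((0.568,-0.345,0.17),np.radians(0),n=1)
```

```text
tcp [ 0.5656 -0.343   0.1656] yawdeg 0.13 tilt [-3.e-04  8.e-04 -1.e+00] t 26.25 twist tot 0.002 L 5 rows 1 q1,q7 [ 0.65 -1.25]
[ 2.4  2.  -4.4] 0.0024
```

View pics/w18c.png

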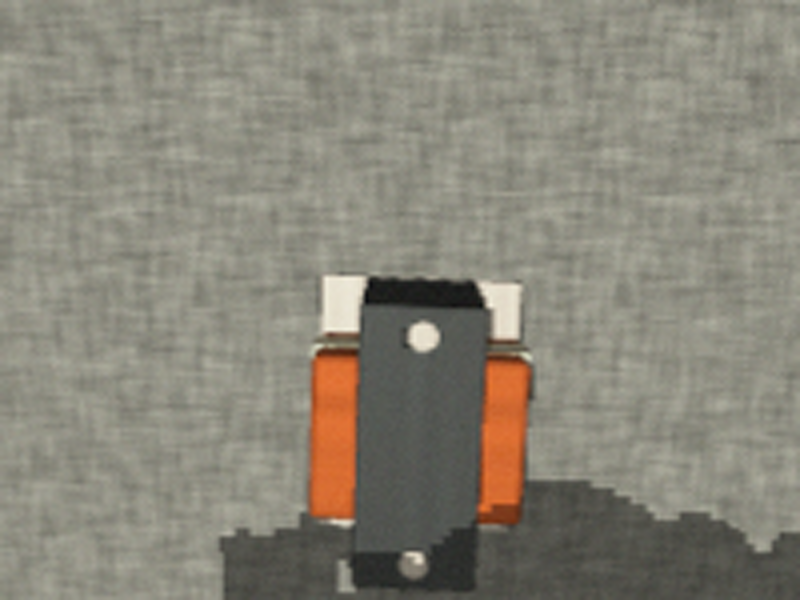

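Run:
```python
from h import *
import pickle
p=pickle.load(open('pics/w18.pkl','rb')); c=cc(220,70,4)
P('core',p,[(361,303),(490,307),(475,590),(352,586)],.05,c)
P('screws',p,[(424,337),(414,564)],.05,c)
P('foot far',p,[(322,275),(522,282)],.002,c)
plan((0.566,-0.345,0.0),np.radians(-1.5),n=1)
```

```text
core mean [ 570.1 -345.    50. ] sides [25.7 59.6 26.  59.5] ang [-91.7 178.   88.1  -2.3]
screws mean [ 569.6 -344.9   50. ] sides [47.9 47.9] ang [177.8  -2.2]
foot far mean [ 599.7 -345.9    2. ] sides [46.5 46.5] ang [-91.9  88.1]
tcp [ 0.5656 -0.343   0.1656] yawdeg 0.13 tilt [-3.e-04  8.e-04 -1.e+00] t 26.25 twist tot 0.029 L 166 rows 1 q1,q7 [ 0.65 -1.25]
[  0.5   2.1 165.6] 0.0285
```

Emit:
carry_out(motion="0 2.2 1 40 0.037; 0 2 1 40 0; 0 0 0 40 0; 0 0 0 30 0; 0 0 0 12 0; 0 0 0 4 0; 0.4 0 0 0 0; 0.5 0 0 0 0", newtons=80)

```text
clock: 27.25
tcp_pos: [0.5705, -0.3475, 0.001]
orientation: [3.14, -0.059, 0.003]
contact_force: [-0.3, 0.1, -0.4]
grip_width: 0.0516
```

Emit:
carry_out(motion="0.8 0 0 0 0; 0.8 0 0 0 0; 0.8 0 0 0 0; 0.8 0 0 0 0; 0.8 0 0 -2 0; 0.8 0 0 -4 0; 0.8 0 0 -6 0; 0.8 0 0 0 0")

```text
clock: 28.25
tcp_pos: [0.5699, -0.3473, 0.0122]
orientation: [3.141, -0.059, 0.001]
contact_force: [-0.2, 0.3, -4.5]
grip_width: 0.0442
```

Run:
```python
from h import *
p,f=shot('wrist','w19',(160,100,480,340),2.4)
o=r.get_obs(); print(o['tcp_pos'],o['grip_width'])
import pickle;pickle.dump((p,o),open('pics/w19.pkl','wb'))
plan((0.518,0.11,0.17),np.radians(3.0))
```

```text
[ 0.56970073 -0.34718462  0.01185076] 0.044132164549471845
tcp [ 0.5697 -0.3472  0.0119] yawdeg -2.13 tilt [ 4.e-04 -2.e-04 -1.e+00] t 28.3 twist tot -0.09 L 487 rows 9 q1,q7 [ 0.62 -1.33]
[ -7.6 -50.5 -17.6] -0.01
[ -7.1 -50.6 -17.6] -0.01
[ -6.6 -50.7 -17.6] -0.01
[ -6.1 -50.8 -17.6] -0.01
[ -5.6 -50.8 -17.6] -0.01
[ -5.1 -50.9 -17.6] -0.01
[ -4.6 -50.9 -17.6] -0.01
[ -4.1 -51.  -17.6] -0.01
[ -3.6 -51.  -17.6] -0.01
```

View pics/w19.png

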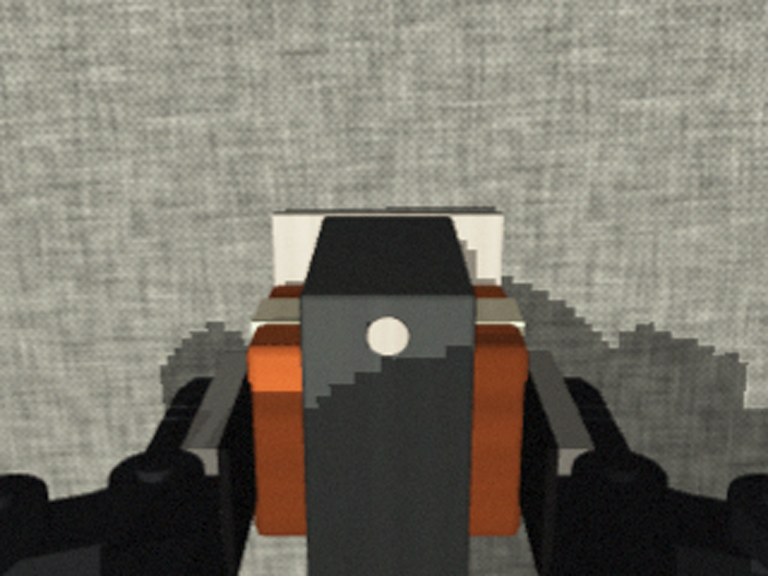

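Run:
```python
from h import *
import pickle
p,o=pickle.load(open('pics/w19.pkl','rb')); c=cc(160,100,2.4); m=R.from_rotvec(o['orientation']).as_matrix()
for q,z in [([(302,295),(475,295)],.061),([(273,212),(502,212)],.012)]:
    X=P('x',p,q,z,c); print(m.T@(X.mean(0)-o['tcp_pos'])*1000)
th=np.radians(3.0); C=np.array([.526,-.0509]); y=np.array([-np.sin(th),np.cos(th)])
print(C+.163*y, C+.095*y)
```

```text
x mean [ 599.3 -348.1   61. ] sides [25. 25.] ang [-92.2  87.8]
[ 29.60624292  -0.22616716 -49.13820076]
x mean [ 599.2 -348.    12. ] sides [46. 46.] ang [-92.2  87.8]
[29.46936028 -0.32621349 -0.13826908]
[0.51746924 0.11187661] [0.52102808 0.04396981]
```

Emit:
carry_out(motion="0.8 -5 -30 -40 -0.01; 0.8 -7 -42 -40 -0.01; 0.8 -7 -50 -30 -0.01; 0.8 -6 -54 -25 -0.01; 0.8 -5.5 -56 -15 -0.01; 0.8 -5.5 -56 -8 -0.01; 0.8 -5 -56 0 -0.01; 0.8 -5 -56 0 -0.02")

```text
clock: 29.3
tcp_pos: [0.5227, 0.0546, 0.1699]
orientation: [3.14, 0.084, 0.001]
contact_force: [0.9, -0.5, -4.7]
grip_width: 0.0445
```

Run:
```python
from h import *
plan((0.5179,0.1116,0.10),np.radians(3.0),n=4)
```

```text
tcp [0.5227 0.0546 0.1699] yawdeg 3.05 tilt [ 8.e-04 -2.e-04 -1.e+00] t 29.3 twist tot 0.001 L 90 rows 4 q1,q7 [ 0.14 -1.89]
[ -0.5 -14.3  17.5] 0.0002
[ -0.5 -14.3  17.5] 0.0002
[ -0.5 -14.3  17.5] 0.0002
[ -0.5 -14.3  17.5] 0.0002
```

Emit:
carry_out(motion="0.8 -0.5 -14.3 17.5 0; 0.8 -0.5 -14.3 17.5 0; 0.8 -0.5 -14.3 17.5 0; 0.8 -0.5 -14.3 17.5 0; 0.8 0 0 35 0; 0.8 0 0 30 0; 0.8 0 0 15 0; 0.8 0 0 0 0")

```text
clock: 30.3
tcp_pos: [0.5176, 0.1099, 0.019]
orientation: [3.14, 0.083, -0.003]
contact_force: [0.9, 0.3, -4.2]
grip_width: 0.0444
```

Run:
```python
from h import *
p,f=shot('wrist','w20')
plan((0.5179,0.1116,0.0015),np.radians(3.0),n=1)
```

```text
tcp [0.5184 0.1101 0.0199] yawdeg 3.02 tilt [ 1.e-04  1.e-04 -1.e+00] t 30.35 twist tot 0.0 L 18 rows 1 q1,q7 [-0.03 -2.13]
[-0.4 -1.5 18.4] 0.0004
```

View pics/w20.png

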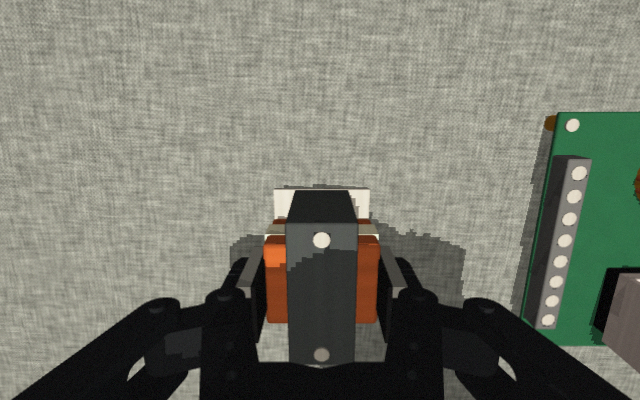

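Emit:
carry_out(motion="0.8 -0.4 -1.4 8 0; 0.8 0 0 6 0; 0.8 0 0 3 0; 0.8 0 0 1.2 0; 0.8 0 0 0 0; 0.8 0 0 0 0; 0.8 0 0 0 0; 0.8 0 0 0 0")

```text
clock: 31.35
tcp_pos: [0.5177, 0.1114, 0.0015]
orientation: [3.14, 0.083, 0.0]
contact_force: [-0.0, -0.6, -4.8]
grip_width: 0.044
```

Emit:
carry_out(motion="0.8 0 -0.2 0.4 0; 0.8 0 0 0.4 0; 0.8 0 0 0.2 0; 0.8 0 0 0 0; 0.8 0 0 0 0; 0.8 0 0 0 0; 0.8 0 0 0 0; 0.8 0 0 0 0")

```text
clock: 32.35
tcp_pos: [0.5177, 0.1114, 0.0013]
orientation: [3.14, 0.083, 0.0]
contact_force: [-3.8, -1.7, 8.6]
grip_width: 0.0443
```

Touching (8.6 N). Release and raise, then check.

Emit:
carry_out(motion="0.5 0 0 -0.2 0; 0.2 0 0 0 0; 0 0 0 0 0; 0 0 0 0 0; 0 0 0 -20 0; 0 0 0 -50 0; 0 0 0 -50 0; 0 0 0 -40 0")

```text
clock: 33.35
tcp_pos: [0.518, 0.1118, 0.1627]
orientation: [-3.14, -0.083, -0.002]
contact_force: [0.7, -0.1, -0.7]
grip_width: 0.0855
```

Run:
```python
from h import *
import pickle
p,f=shot('wrist','w21'); p,f=shot('wrist','w21')
pickle.dump(p,open('pics/w21.pkl','wb')); crop(f,'w21c',(230,80,470,260),3.333)
plan((0.456,-0.295,0.19),np.radians(3.0-90))
```

```text
tcp [0.5206 0.1128 0.1652] yawdeg 3.02 tilt [ 0.0084  0.0019 -1.    ] t 33.45 twist tot -1.57 L 414 rows 9 q1,q7 [ 0.05 -2.02]
[-9.5 44.9 -2.9] -0.1745
[-17.2  42.5  -2.9] -0.1745
[-24.3  38.9  -2.9] -0.1745
[-30.7  34.1  -2.9] -0.1745
[-36.1  28.2  -2.9] -0.1745
[-40.5  21.5  -2.9] -0.1745
[-43.6  14.2  -2.9] -0.1745
[-45.4   6.4  -2.9] -0.1745
[-45.8  -1.6  -2.9] -0.1745
```

View pics/w21c.png

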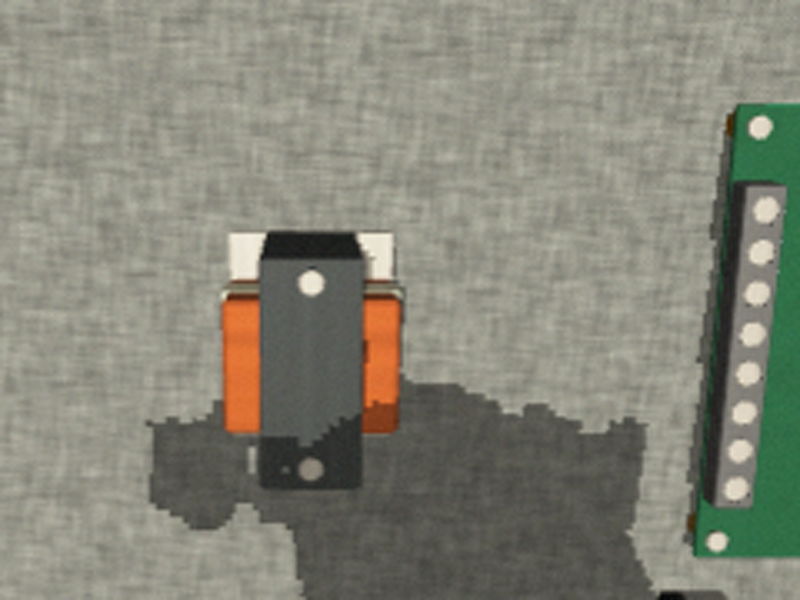

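View pics/w21.png

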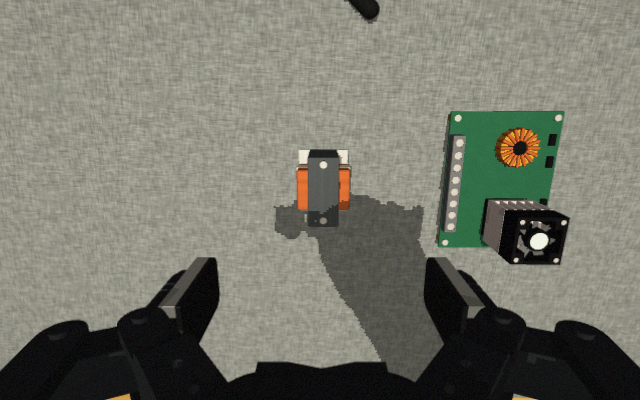

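Run:
```python
from h import *
import pickle
p=pickle.load(open('pics/w21.pkl','rb')); c=cc(230,80,3.333)
P('core',p,[(261,257),(362,257),(360,489),(260,489)],.05,c)
P('screws',p,[(311,283),(310,469)],.05,c)
B=P('edge',p,[(737,104),(694,556)],.014,c); print(B)
P('far foot',p,[(229,233),(393,233)],.002,c)
```

```text
core mean [517.2 111.9  50. ] sides [24.5 59.9 25.7 59.9] ang [ -87.  -176.8   93.     2.1]
screws mean [516.7 111.9  50. ] sides [48.1 48.1] ang [-177.3    2.7]
edge mean [523.5  -0.9  14. ] sides [129. 129.] ang [-176.8    3.2]
[[ 0.58786625  0.00269275  0.014     ]
 [ 0.45903557 -0.00440279  0.014     ]]
far foot mean [546.5 113.2   2. ] sides [46.4 46.4] ang [-87.  93.]
```

Emit:
carry_out(motion="0.3 -9.5 44.9 -2.9 -0.175; 0.3 -17.2 42.5 -2.9 -0.175; 0.3 -24.3 38.9 -2.9 -0.175; 0.3 -30.7 34.1 -2.9 -0.175; 0.3 -36.1 28.2 -2.9 -0.175; 0.3 -40.5 21.5 -2.9 -0.175; 0.3 -43.6 14.2 -2.9 -0.175; 0.3 -45.4 6.4 -2.9 -0.175")

```text
clock: 34.45
tcp_pos: [0.4604, -0.2522, 0.1832]
orientation: [-2.342, -2.093, 0.0]
contact_force: [0.8, -0.8, -0.3]
grip_width: 0.0598
```

Run:
```python
from h import *
plan((0.456,-0.295,0.19),np.radians(93))
```

```text
tcp [ 0.4604 -0.2522  0.1832] yawdeg 83.58 tilt [-5.e-04  3.e-04 -1.e+00] t 34.45 twist tot -0.164 L 44 rows 1 q1,q7 [0.84 0.09]
[-43.    0.4  -6.8] -0.1644
```

Emit:
carry_out(motion="0.3 -21.5 0.2 -4 -0.09; 0.3 -21.5 0.2 -3 -0.075; 0.3 0 0 0 0; 0.3 0 0 0 0; 0.3 0 0 0 0; 0.3 0 0 0 0; 0.3 0 0 0 0; 0.3 0 0 0 0")

```text
clock: 35.45
tcp_pos: [0.4583, -0.2936, 0.1908]
orientation: [2.169, 2.273, -0.0]
contact_force: [-0.1, 0.1, 1.2]
grip_width: 0.0593
```

Run:
```python
from h import *
import pickle
p,f=shot('wrist','w22')
pickle.dump(p,open('pics/w22.pkl','wb')); crop(f,'w22c',(220,80,420,230),4)
plan((0.456,-0.295,0.19),np.radians(93),n=1)
```

```text
tcp [ 0.4583 -0.2937  0.1908] yawdeg 92.69 tilt [ 1.e-04 -1.e-04 -1.e+00] t 35.5 twist tot -0.005 L 3 rows 1 q1,q7 [0.91 0.31]
[-1.2 -2.4  0.8] -0.0054
```

View pics/w22.png

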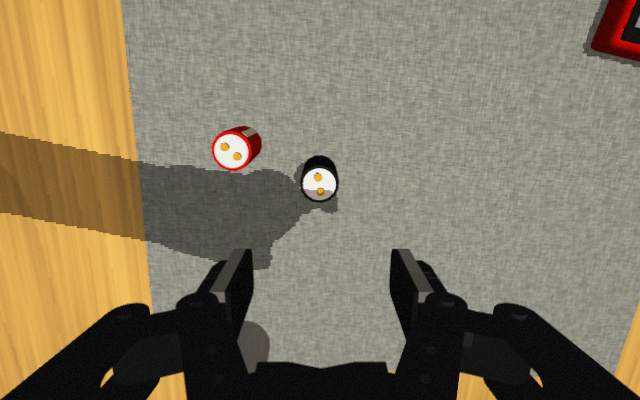

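View pics/w22c.png

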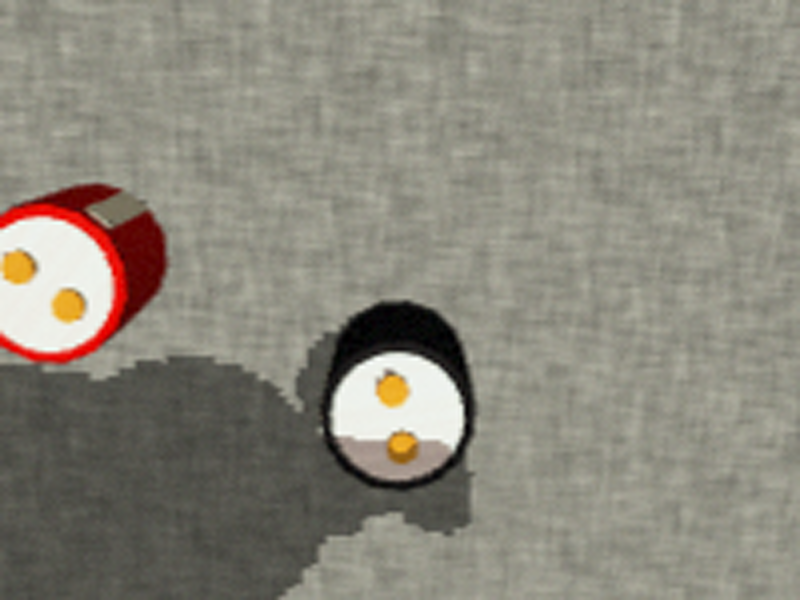

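Run:
```python
from h import *
import pickle
p=pickle.load(open('pics/w22.pkl','rb')); c=cc(220,80,4)
X=P('cap',p,[(398,417)],.055,c); P('d',p,[(324,416),(473,416)],.055,c)
P('red',p,[(52,285)],.055,c)
plan((X[0][0],X[0][1],0.008),np.radians(93),n=1)
```

```text
cap mean [ 456.4 -294.9   55. ] sides [0.] ang [0.]
d mean [ 456.5 -294.7   55. ] sides [32.8 32.8] ang [   2.6 -177.4]
red mean [ 381.  -269.2   55. ] sides [0.] ang [0.]
tcp [ 0.4583 -0.2937  0.1908] yawdeg 92.69 tilt [ 1.e-04 -1.e-04 -1.e+00] t 35.5 twist tot -0.005 L 183 rows 1 q1,q7 [0.91 0.31]
[ -1.1  -2.  182.8] -0.0054
```

Emit:
carry_out(motion="0.3 -1.1 -2 40 -0.005; 0.3 0 0 50 0; 0.3 0 0 45 0; 0.3 0 0 30 0; 0.3 0 0 15 0; 0.3 0 0 6 0; 0.3 0 0 0 0; 0.5 0 0 0 0", newtons=50)

```text
clock: 36.5
tcp_pos: [0.4571, -0.2954, 0.0059]
orientation: [2.162, 2.277, 0.001]
contact_force: [-0.1, 0.7, 0.7]
grip_width: 0.044
```

Emit:
carry_out(motion="0.8 0 0 0 0; 0.8 0 0 0 0; 0.8 0 0 0 0; 0.8 0 0 0 0; 0.8 0 0 -2 0; 0.8 0 0 -4 0; 0.8 0 0 -8 0; 0.8 0 0 0 0")

```text
clock: 37.5
tcp_pos: [0.4569, -0.2952, 0.0196]
orientation: [2.162, 2.277, 0.001]
contact_force: [-1.1, 0.5, -0.4]
grip_width: 0.0336
```

Run:
```python
from h import *
p,f=shot('wrist','w23',(160,100,480,340),2.4)
o=r.get_obs(); print(o['tcp_pos'],o['grip_width'])
import pickle;pickle.dump((p,o),open('pics/w23.pkl','wb'))
```

```text
[ 0.4566387  -0.29512998  0.01924809] 0.033708909569732944
```

View pics/w23.png

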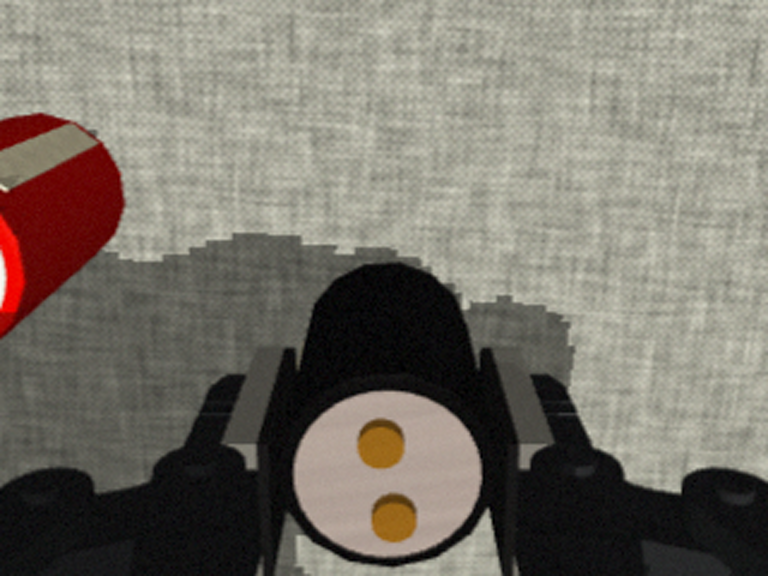

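Run:
```python
from h import *
import pickle
p,o=pickle.load(open('pics/w23.pkl','rb')); c=cc(160,100,2.4); m=R.from_rotvec(o['orientation']).as_matrix()
X=P('x',p,[(387.5,474)],.0685,c); print(m.T@(X.mean(0)-o['tcp_pos'])*1000)
plan((.522,.043,.21),np.radians(93))
```

```text
x mean [ 456.5 -294.5   68.5] sides [0.] ang [0.]
[ 6.15324672e-01 -3.51437540e-02 -4.92522822e+01]
tcp [ 0.4566 -0.2951  0.0192] yawdeg 92.98 tilt [ 8.e-04 -5.e-04 -1.e+00] t 37.55 twist tot -0.0 L 394 rows 7 q1,q7 [0.82 0.16]
[ 47.7  11.9 -27.3] -0.0001
[ 47.7  11.9 -27.3] -0.0001
[ 47.7  11.9 -27.3] -0.0001
[ 47.7  11.9 -27.3] -0.0001
[ 47.7  11.9 -27.3] -0.0001
[ 47.7  11.9 -27.3] -0.0001
[ 47.7  11.9 -27.3] -0.0001
```

Emit:
carry_out(motion="0.8 25 6 -45 0; 0.8 38 10 -45 0; 0.8 52 13 -40 0; 0.8 58 14.5 -30 0; 0.8 58 14.5 -20 0; 0.8 58 14.5 -8 0; 0.8 45 11 0 0; 0.8 0 0 0 0")

```text
clock: 38.55
tcp_pos: [0.5209, 0.0401, 0.2024]
orientation: [-2.154, -2.286, -0.003]
contact_force: [-0.6, -0.9, -1.4]
grip_width: 0.0335
```

Run:
```python
from h import *
plan((.521,.0434,.03),np.radians(93),n=4)
```

```text
tcp [0.5209 0.0401 0.2024] yawdeg 93.41 tilt [ 9.0e-04  2.1e-03 -1.0e+00] t 38.55 twist tot 0.007 L 172 rows 4 q1,q7 [ 0.39 -0.35]
[ 0.7  0.  43.1] 0.0018
[ 0.7  0.  43.1] 0.0018
[ 0.7  0.  43.1] 0.0018
[ 0.7  0.  43.1] 0.0018
```

Emit:
carry_out(motion="0.8 1 0 40 0.007; 0.8 1 0 50 0; 0.8 1 0 45 0; 0.8 0 0 25 0; 0.8 0 0 8 0; 0.8 0 0 0 0; 0.8 0 0 0 0; 0.8 0 0 0 0")

```text
clock: 39.55
tcp_pos: [0.5215, 0.0381, 0.0351]
orientation: [2.17, 2.269, 0.002]
contact_force: [0.1, -0.0, -1.0]
grip_width: 0.0336
```

Run:
```python
from h import *
p,f=shot('wrist','w24')
plan((.521,.0434,.006),np.radians(93),n=1)
```

```text
tcp [0.5214 0.0381 0.0349] yawdeg 92.57 tilt [ 1.7e-03 -1.0e-04 -1.0e+00] t 39.6 twist tot -0.008 L 29 rows 1 q1,q7 [ 0.27 -0.55]
[ 5.3 -0.2 28.9] -0.0076
```

View pics/w24.png

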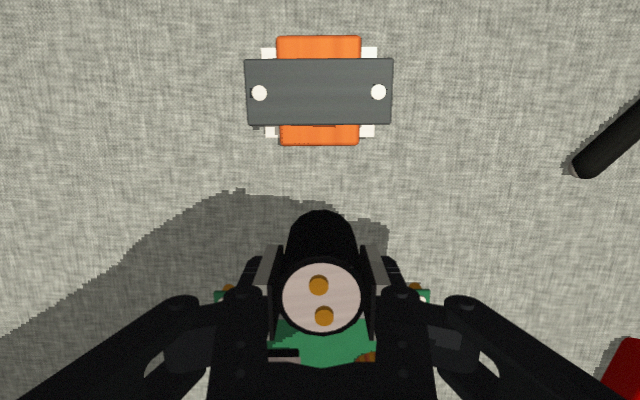

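Emit:
carry_out(motion="0.8 5.3 -0.2 10 -0.007; 0.8 0 0 10 0; 0.8 0 0 5 0; 0.8 0 0 2.5 0; 0.8 0 0 0 0; 0.8 0 0 0 0; 0.8 0 0 0 0; 0.8 0 0 0 0")

```text
clock: 40.6
tcp_pos: [0.5204, 0.0434, 0.0066]
orientation: [2.163, 2.278, 0.0]
contact_force: [-0.2, -0.7, -0.4]
grip_width: 0.0336
```

Run:
```python
from h import *
plan((.521,.0434,.0055),np.radians(93),n=1)
```

```text
tcp [0.5204 0.0434 0.0066] yawdeg 92.97 tilt [ 2.e-04  0.e+00 -1.e+00] t 40.6 twist tot -0.0 L 1 rows 1 q1,q7 [ 0.23 -0.59]
[-0.   0.6  1.1] -0.0004
```

Emit:
carry_out(motion="0.8 0 0.5 0.5 0; 0.8 0 0 0.3 0; 0.8 0 0 0.3 0; 0.8 0 0 0.3 0; 0.8 0 0 0 0; 0.8 0 0 0 0; 0.8 0 0 0 0; 0.8 0 0 0 0")

```text
clock: 41.6
tcp_pos: [0.5208, 0.0435, 0.006]
orientation: [2.162, 2.278, -0.001]
contact_force: [-3.9, -0.8, 11.1]
grip_width: 0.0338
```

Emit:
carry_out(motion="0.5 0 0 -0.3 0; 0.3 0 0 0 0; 0.1 0 0 0 0; 0 0 0 0 0; 0 0 0 -20 0; 0 0 0 -50 0; 0 0 0 -60 0; 0 0 0 -60 0")

```text
clock: 42.6
tcp_pos: [0.5204, 0.0438, 0.1986]
orientation: [2.162, 2.279, 0.001]
contact_force: [1.7, -0.5, -0.3]
grip_width: 0.0855
```

Emit:
carry_out(motion="0 -40 0 -20 0; 0 -40 0 0 0; 0 0 0 0 0; 0 0 0 0 0; 0 0 0 0 0; 0 0 0 0 0; 0 0 0 0 0; 0 0 0 0 0")

```text
clock: 43.6
tcp_pos: [0.5249, -0.0362, 0.2154]
orientation: [-2.162, -2.279, 0.0]
contact_force: [0.2, 0.4, -0.5]
grip_width: 0.0853
```

Run:
```python
from h import *
import pickle
p,f=shot('wrist','w25');pickle.dump(p,open('pics/w25.pkl','wb'))
crop(f,'w25c',(200,0,440,200),3.333)
shot('scene','s25',(220,110,460,290),3.333)
```

```text
(no output)
```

View pics/w25.png

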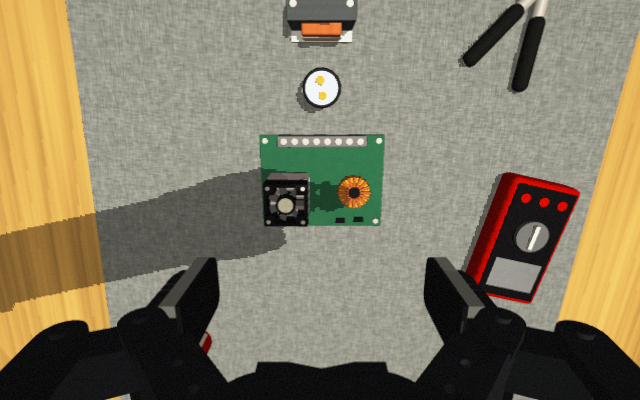

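View pics/w25c.png

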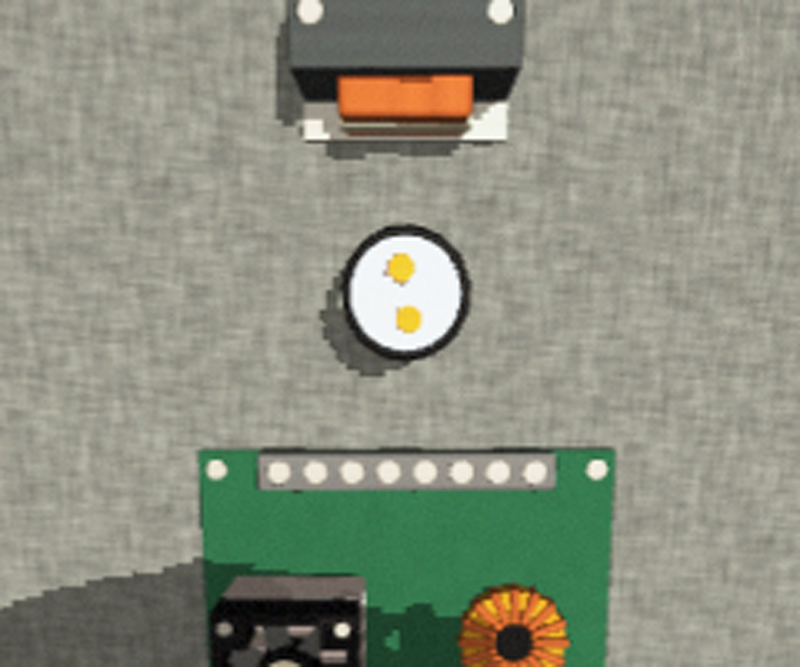

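View pics/s25.png

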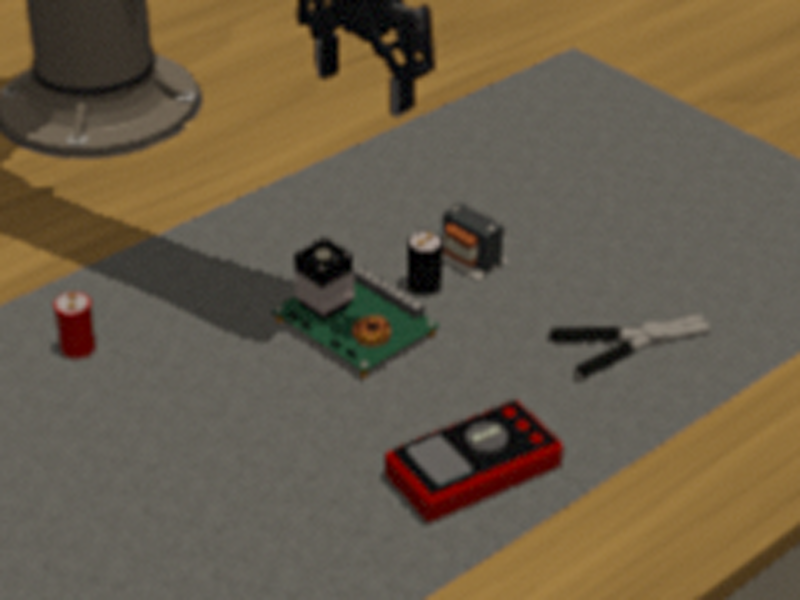

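Run:
```python
from h import *
import pickle
p=pickle.load(open('pics/w25.pkl','rb')); c=cc(200,0,3.333)
cap=P('cap',p,[(407,292)],.055,c)[0]; 
E=P('edge',p,[(199,451),(614,451)],.014,c); F=P('foot',p,[(302,141),(507,140)],.002,c)
S=P('scr',p,[(310,11),(501,11)],.05,c)
d=E[1]-E[0]; d/=np.linalg.norm(d); n=np.array([-d[1],d[0],0])
if n[1]<0:n=-n
e=E.mean(0)
for q in (cap,F.mean(0),S.mean(0)): print(((q-e)@d*1000).round(1),((q-e)@n*1000).round(1))
P('fan scr',p,[(270,188),(303,187),(304,221),(269,223)],.074)
```

```text
cap mean [521.   44.3  55. ] sides [0.] ang [0.]
edge mean [523.3  -1.4  14. ] sides [128.6 128.6] ang [   2.9 -177.1]
foot mean [518.1  88.5   2. ] sides [61. 61.] ang [   3.2 -176.8]
scr mean [517.2 111.7  50. ] sides [48.2 48.2] ang [   2.9 -177.1]
0.1 45.8
-0.6 90.1
-0.3 113.3
fan scr mean [494.1 -60.2  74. ] sides [29.8 32.5 32.6 33.6] ang [   4.7  -86.3 -173.6   89. ]
```

Run:
```python
from bench import r
print(r.hand_in())
```

```text
the job is handed in; nothing more can be done
None
```

I finished the layout in the order asked and handed it in at about 44 s, well inside the 104 s limit. The hand-in gave no verdict.

| Item | Last check |
|---|---|
| Heat sink on module | centres about 0.6 mm apart, sides parallel within about 0.5° |
| Fan on heat sink | about 0.5 mm off centre and square at the close look. The final, coarser view read it about 1 mm off and was too rough for angle. |
| Gap from board edge to transformer | 90.1 mm |
| Transformer on the edge | within 0.6 mm of the edge's centre, parallel within about 0.3° |
| Capacitor in the gap | upright, 45.8 mm from the edge (45 wanted), 0.1 mm sideways |

- **Two failed grasps:** My first grasp of the heat sink slipped off and shifted it about 16 mm on the bench. My first grasp of the fan closed above it without moving it. Both came from gripping too high, because the fingertips stand further back from the tool point than I had assumed. I re-measured each part and re-gripped lower, and both then held.
- **Left alone:** I reached for none of the meter, the pliers, the tumbler and the red look-alike. The last scene picture shows the meter, pliers and red can standing clear; I did not measure them again, and the tumbler was not in that view.
- **Forces:** The highest reading at the end of a move was about 19 N.
- **Accuracy:** All measurements rest on the camera calibration, which is good to about 2 mm.

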